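# Refit a castor wheel on an upturned dolly

### The job

The little plywood dolly lies upside down on the spray bench and its freshly sprayed yellow castor fork is still empty. Stand the new grey wheel gently on the wood packing between the fork's two ears and let go of it, then thread the steel axle from the dolly's outer side through the ear, the wheel's hub and the other ear, until its head sits fully home against the ear as on the castor beside it. The fork sits somewhere in its slots, so feel the axle through gently and never force it, and leave everything else on the bench where it is.

Things in the scene. Friction and masses are not known exactly. Their poses are not given: they have to be found in the camera images.
- dolly: The upturned dolly: a 360 x 300 x 18 mm plywood deck fixed flat on the bench, castors up. Origin: centre of the deck, on the bench; x along the 360 mm side, y along the 300 mm side, z up. The bare yellow fork is at x = -130, y = -100 mm; the other three castors (x = -130, y = 100; x = 143, y = 100 and -100) are complete, tops of their 80 mm wheels 128 mm above the bench.
- fork_place (a point): Point fixed on the dolly (dolly axes), 88 mm above the bench: where the fork's axle line would be if the fork were bolted up centrally. The fork plate has slotted bolt holes, so the whole fork, both ears together, sits up to 6 mm off along dolly x, either way, not measured; it is right in y and height. It is bolted tight and does not give.
- head_seat (a point): Point fixed on the dolly (dolly axes) at fork_place - 23 mm in y: on the outer face of the outer ear, where the underside of the axle's head ends. The outer side is -y; the axle goes in along +y. The ears are 4 mm thick, across y, at -23 to -19 and 19 to 23 mm from fork_place, 30 mm wide in x, tops 15 mm above the axle line, each with a 13 mm round hole.
- wheel_seat (a point): Point fixed on the dolly (dolly axes): the wheel's centre when it stands on the packing, 86.4 mm above the bench, 1.6 mm below the axle line. The packing is softwood, fixed to the deck: a flat 10.5 mm wide in x with 15 degree sides, so the wheel stands by itself and the axle's end can roll it 6 mm either way. The space between the ears is 38 mm.
- wheel: The new castor wheel, loose: dark grey tread, white core, 80 mm diameter, tread 28 mm wide, hub 32 mm long with a 13.2 mm bore that flares at 45 degrees to 25 mm at both mouths, 0.15 to 0.3 kg. Origin: centre of the wheel; its y axis is the bore. At the start it stands upright in wooden chocks, its centre 58 mm above the bench.
- axle: The steel axle, loose, 0.1 kg: shank 12 mm diameter, 75 mm from under the head to its flat end, which has a 0.5 mm chamfer; hexagon head 19 mm across, 8 mm thick. Origin: on the centre line under the head; y along the shank to the tip. It starts level, centre line 36 mm up, in the groove of a block; the 26 mm of shank next to the head overhangs the block and can be gripped.
- axle_tip (a point): The middle of the axle's flat end, 75 mm from the underside of the head. Axes as axle.
- axle_mid (a point): Point on the axle's centre line 23 mm from the underside of the head: the middle of the fork when the head is home. Axes as axle.
- wheel_chock: The wooden chocks on which the new wheel stands at the start: 110 x 44 mm, 33 mm high at its ends, fixed. Origin: centre of its underside; x along its length, y along the wheel's bore.
- axle_block: The grooved softwood block on which the axle lies at the start: 50 mm (x) by 56 mm (y, from -2 to 54) by 34 mm high, fixed. Its y axis runs along the groove.
- worn_wheel: The old wheel taken off, black tread, 77 mm diameter, lying flat. Leave it. Origin: centre of its underside.
- nut: Steel nut 19 mm across flats lying on the deck of the dolly, for later. Leave it. Origin: centre of its underside.
- spray_can: Spray can, yellow band, 66 mm diameter, 190 mm tall. Leave it. Origin: centre of its underside.
- tape_roll: Yellow roll of masking tape, 104 mm diameter, 25 mm high, lying flat. Leave it. Origin: centre of its underside.
- spanner: Steel spanner 200 mm long lying flat on the deck of the dolly, for later. Leave it.
- brush: Paint brush 200 mm long lying flat. Leave it.

How it is judged (in metres and radians):
On the way, in this order (a step that is already met when the one before it is completed fails the run):
1. the new wheel stands on the packing between the ears, let go (x of wheel in the frame of dolly between -0.138 and -0.122 m and y of wheel in the frame of dolly between -0.105 and -0.095 m and z of wheel in the frame of dolly below 0.0895 m and angle between the y axis of wheel and the y axis of dolly, either way round below 0.2 rad and contact force between the fingers and wheel below 0.05 N), for 0.2 s.
2. the axle's end is through the outer ear and in the wheel's hub (y of axle_tip in the frame of dolly between -0.105 and -0.03 m and horizontal distance between wheel and axle_tip below 0.05 m and angle between the y axis of axle and the y axis of dolly, either way round below 0.15 rad and z of axle_tip in the frame of dolly between 0.084 and 0.092 m and x of axle_tip in the frame of dolly between -0.139 and -0.121 m), for 0.1 s.
At the end, for the whole second after the job is handed in: The axle is through ear, hub and ear: underside of its head within 2.5 mm of the ear's outer face, centre line within 8 mm in x, 3 mm in height and 4 degrees of the fork's nominal hole line; the wheel's centre within 6 mm of axle_mid; both at rest and let go (y of axle in the frame of dolly between -0.1255 and -0.12 m and x of axle_mid in the frame of dolly between -0.138 and -0.122 m and z of axle_mid in the frame of dolly between 0.085 and 0.091 m and angle between the y axis of axle and the y axis of dolly, either way round below 0.07 rad and distance between wheel and axle_mid below 0.006 m and angle between the y axis of wheel and the y axis of axle, either way round below 0.1 rad and linear speed of each of axle, wheel below 0.01 m/s); the robot touches nothing.
It fails at once if the axle is pressed against the dolly or its fork with more than 40 N (contact force between axle and dolly above 40 N).
It fails at once if the wheel is pressed or dropped on the dolly with more than 60 N (contact force between wheel and dolly above 60 N).
It fails at once if the robot pushes on the dolly with more than 20 N (contact force between the arm and dolly above 20 N).
It fails at once if something else on the bench is shifted by more than 30 mm (distance of any of worn_wheel, nut, spray_can, tape_roll, spanner, brush from where it was at the start of the episode above 0.03 m).
It also fails if it takes over 72 s, if anything falls off the work surface, if the arm or the gripper's body presses on something with over 40 N, if the wrist force passes 120 N, or if a joint passes its speed limit or range.

### The arm

A 6-joint arm with a two-finger parallel gripper is mounted at the origin on the work surface. World frame = base frame: x ahead of the robot, y to its left, z up, the work surface at z = 0. Lengths are in mm, angles in rad, forces in N, time in s.
With the tool pointing down it reaches from about 275 to 750 mm from the base axis. Payload 10.2 kg.
Tool frame: the origin (TCP) lies at the very end of the fingers, on their centre line; the grasp point (between the pads) lies 19 mm behind it (ctrl.hold_point_z is the distance from the TCP to the grasp point, in mm); z points along the fingers, y is the direction in which the jaws open and shut (so a half turn about z gives the same grasp; the last joint's range is limited). The gripper opens to 85 mm and grips with 20 to 120 N. Pads are 22 mm wide; open, the fingers measure 114 mm over their backs; the gripper's body (76 mm by 85 mm) begins 54 mm behind the grasp point. The pads swing forward as they close: fully open they stand 13 mm farther back than shut.
Start: joints at [1.046, 0.313, 1.498, -0, 1.331, -0.223], TCP at [156.063, 501.274, 205.394] pointing down, gripper open.
Joint ranges: [-2.94, 2.94], [-0.97, 2.17], [0.19, 2.56], [-1.23, 4.37], [0.02, 3.11], [-2.88, 2.88]. Speed limits (rad/s): [2.39, 2.39, 3.01, 3.14, 3.14, 3.14].

### API

Orientations are given as a unit quaternion [w, x, y, z].
In Python, from rig import readout, cams, workorder, spotter, ctrl gives the robot as it stands.
- The arm moves only by the tool step_arm, never from a script. Its argument "plan" is text: rows parted by semicolons, each of 5 numbers parted by spaces: the shift along the tool's x, y, z in cm, then the turn about the tool's z in degrees, then the opening in per cent of the stroke, from 0 (shut) to 100 (fully open). In form: x y z twist gripper; .... A call has 1 to 10 rows; each row is the pose to reach, as a shift and turn from the pose commanded when the call began, along the tool's axes at that moment; what a row does not reach only later rows make up. A row lasts 1/10 s, in which the tool goes at most 50 mm and 8.59 degrees, less where a joint would pass 70% of its speed; a pose out of reach is approached as far as the arm can. A call with a gripper value outside its range is refused whole. The fingers move at their own pace and stop on an object; "grip_force" is the grip in N (left out, the last holds). Time passes only in rows, so rows that repeat a pose let the fingers close. It gives the time, the measured TCP pose, the force and the opening at its end, in the units of the state.
- readout.sense(): the state, without advancing time (a new reading comes with each control period).
- cams.capture(name): name is "scene" or "top"; returns (picture, depth): 384x512x3 uint8, red, green, blue; 384x512 float32, mm along the optical axis (not along the pixel's ray), 0 where there is no reading.
- cams.camera_info(name): a dict with "vfov" (degrees; the focal length in pixels is half the picture's height over the tangent of half this angle, whatever the lens; pixels are square), "cx", "cy" (the principal point, pixels), "k1" (the pictures are not rectified: a ray, as slopes to the right and down, at radius r is drawn at 1 + k1 r^2 times it, then the intrinsics apply), "rvec" (rotation vector, rad) and "tvec" (3), from world to camera coordinates, as OpenCV has them. Camera axes: x right, y down, z forward; pixel columns grow to the right and rows downward; lengths in mm; the calibration is good to about 2 mm. A picture is of the moment at which its call begins. camera_info takes no time and is no camera call.
- workorder.finish_job(): hands the job in, once; it reports no verdict.
Trained networks look in the newest picture that a camera, given by its name, has taken for a name from the list of things; names that differ only in an ending like _2 or _b are one class to them, and where a whole thing is asked for, a point or a joint stands for the part that bears it (a point fixed in the world has none). Each returns a list of dicts, best first, with "conf" (0 to 1); they miss things now and then, are a little off and sometimes report something else, mostly with a low value. They report only what shows in the picture. A call takes as long as a camera call.
- spotter.regions_of(camera, target): "pixels" (384x512 bool, what is visible of it) and "extent" ([centre column, centre row, width, height] in pixels, round what is visible of it).
The state is a dict: "time_s": time; "joints": joint angles; "dq": joint speeds; "tau": joint torques, N m; "eef_pos": TCP position; "ee_rot": TCP orientation; "force": force on the tool from outside, world axes, zero at the start; "wrist_torque": the same for the moment, N m; "grip_width": opening from 0.0 (shut) to 1.0 (fully open).
Only numpy, scipy, OpenCV 4.12 (cv2) and the standard library are available. Lean on these libraries where they do the work, as an engineer would, in place of code of your own. Each camera call takes 0.05 s, during which the arm holds its last target. There are 200 camera calls.

## Working session

There is one attempt and no reset: what is moved stays moved. The work goes in short steps, Python scripts to look and compute and a tool call to move; the robot and the scene stay as the last step left them, time stands still between calls to the robot, and variables do not carry over. Pictures are saved under pics/ and viewed, about 8 in all and at most 12, crops included, and the job is handed in when it is done.

Besides the shell and the picture viewer there is one more tool, called after "Emit:" by a JSON object that holds its "fn" and its "kwargs", one argument or row to a line. step_arm: Moves the arm, as the interface text tells. Its arguments: {"type":"object","properties":{"plan":{"type":"string"},"grip_force":{"type":"number"}},"required":["plan"]}

```bash
mkdir -p pics; ls
cat > h.py <<'E'
import numpy as np, cv2
from rig import readout, cams, workorder, spotter, ctrl
from scipy.spatial.transform import Rotation as R
def cam(n):
    i=cams.camera_info(n); f=192/np.tan(np.radians(i['vfov'])/2)
    K=np.array([[f,0,i['cx']],[0,f,i['cy']],[0,0,1.]]); D=np.array([i['k1'],0,0,0.])
    return K,D,np.array(i['rvec'],float).reshape(3,1),np.array(i['tvec'],float).reshape(3,1)
def cloud(n,depth):
    K,D,r,t=cam(n); h,w=depth.shape
    uv=np.stack(np.meshgrid(np.arange(w),np.arange(h)),-1).reshape(-1,1,2).astype(float)
    s=cv2.undistortPointsIter(uv,K,D,None,None,(3,50,1e-9)).reshape(-1,2)
    z=depth.reshape(-1,1); P=np.hstack([s*z,z]); M=cv2.Rodrigues(r)[0]
    W=(P-t.T)@M; W[z[:,0]==0]=np.nan
    return W.reshape(h,w,3)
def proj(n,P):
    K,D,r,t=cam(n); return cv2.projectPoints(np.array(P,float).reshape(-1,1,3),r,t,K,D)[0].reshape(-1,2)
def snap(n,tag):
    im,d=cams.capture(n); cv2.imwrite(f'pics/{tag}.png',im[:,:,::-1]); np.savez(f'pics/{tag}.npz',im=im,d=d); return im,d,cloud(n,d)
E
python3 - <<'E'
from h import *
np.set_printoptions(precision=1,suppress=True)
for n in ('scene','top'):
    im,d,W=snap(n,n+'0')
    M=cv2.Rodrigues(cam(n)[2])[0]; print(n,(-M.T@cam(n)[3]).ravel(),M[2], cams.camera_info(n)['vfov'])
    for t in ('dolly','wheel','axle','wheel_chock','axle_block','worn_wheel','spray_can','tape_roll'):
        for q in spotter.regions_of(n,t)[:2]:
            m=q['pixels']; p=W[m]; print(t,round(q['conf'],2),np.array(q['extent']),m.sum(),np.nanmedian(p,0),np.nanpercentile(p,2,axis=0),np.nanpercentile(p,98,axis=0))
a=cv2.imread('pics/scene0.png');b=cv2.imread('pics/top0.png')
print(readout.sense(),ctrl.hold_point_z)
E
```

```text
pics
scene [1531.4  418.6 1295.5] [-0.6 -0.3 -0.8] 43.151992977159864
dolly 0.72 [275.9 260.7 133.9 121.4] 9252 [722.6 136.7  20.2] [536.9 -26.6  11.8] [880.8 270.  126. ]
wheel 0.75 [219.4 150.4  16.7  23. ] 334 [ 374.6 -241.9   70.4] [ 337.5 -269.4   21.6] [ 407.3 -224.2  101.9]
wheel 0.42 [138.  179.1  43.8  38.3] 407 [ 613.1 -481.6   18.3] [ 498.6 -517.4    5.8] [ 679.9 -453.7   26.2]
axle 0.65 [353.4 199.9  23.3  12.9] 113 [400.4 269.3  39.1] [359.5 231.3   4.5] [409.1 311.5  48.9]
wheel_chock 0.51 [222.2 160.7  24.3  19.8] 187 [ 397.1 -242.6   14.1] [ 326.  -278.6    3.9] [ 422.1 -216.4   36.5]
axle_block 0.64 [359.9 203.3  23.7  17.8] 234 [419.5 294.8  31.4] [376.3 265.5   1.1] [429.3 321.2  40. ]
axle_block 0.62 [353.9 197.8  19.3  14.7] 102 [400.5 266.9  39.3] [369.4 232.    0.2] [409.2 308.2  48.4]
worn_wheel 0.66 [386.9 267.5  36.7  32. ] 549 [614.6 436.3  23.2] [562.5 391.5   2.8] [660.3 486.4  30.2]
worn_wheel 0.5 [177.3 181.9  15.   18.1] 245 [ 543.3 -337.6   27.7] [ 509.6 -375.7    4.9] [ 577.3 -314.    38.2]
spray_can 0.85 [161.8 195.6  25.7  49.9] 1012 [ 691.3 -293.7
[... 1108 characters left out ...]
.71 [368.6 156.2  40.7  40.3] 984 [ 662.8 -295.5  179.2] [ 639.3 -336.6    3.5] [ 699.9 -275.9  193.1]
spray_can 0.59 [224.6 169.3   7.9   6.4] 53 [642.7  78.4  26.7] [634.   69.2  15.8] [655.1  89.7  33.5]
tape_roll 0.59 [ 98.8 182.9  37.6  38.8] 647 [607.2 441.7  23.8] [560.9 390.2   1.5] [655.9 488.1  29.5]
{'time_s': 0.9, 'joints': array([ 1. ,  0.3,  1.5,  0. ,  1.3, -0.2]), 'dq': array([-0., -0.,  0.,  0., -0.,  0.]), 'tau': array([  0. , -41.2, -26. ,  -0. ,   0. ,   0. ]), 'eef_pos': array([156. , 501.3, 205.4]), 'ee_rot': array([-0. ,  0.2,  1. , -0. ]), 'force': array([ 0.9,  0.4, -0. ]), 'wrist_torque': array([-0.1, -0.1,  0. ]), 'grip_width': 1.001080209424085} 18.700000000000003
```

Run:
```python
import cv2
a=cv2.imread('pics/scene0.png')[100:350,100:440];b=cv2.imread('pics/top0.png')[60:330,70:460]
cv2.imwrite('pics/a.png',cv2.resize(a,None,fx=2.3,fy=2.3,interpolation=3));cv2.imwrite('pics/b.png',cv2.resize(b,None,fx=2,fy=2,interpolation=3))
```

```text
(no output)
```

View pics/a.png

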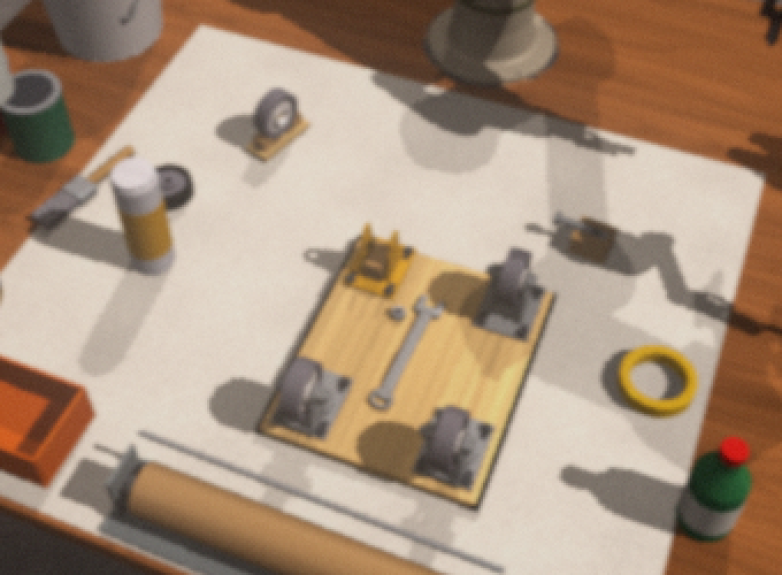

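View pics/b.png

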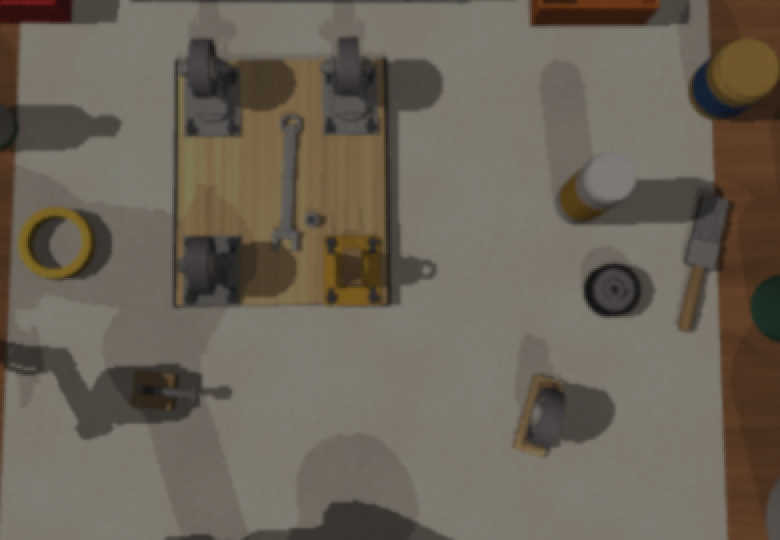

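The scene view shows the yellow fork at crop (380,265), the wheel in its chocks at (275,115), and the axle with its head on the left at (565,220). In the top view the axle's head points right (-y) at (225,392) and the fork is at (355,270). Next I'll fit the poses.

Run:
```python
from h import *
np.set_printoptions(precision=1,suppress=True)
for n in ('scene','top'):
    z=np.load(f'pics/{n}0.npz'); W=cloud(n,z['d']); im=z['im'].astype(int); P=W.reshape(-1,3); C=im.reshape(-1,3)
    ok=~np.isnan(P[:,0]); P=P[ok];C=C[ok]
    box=lambda x0,x1,y0,y1,z0,z1:(P[:,0]>x0)&(P[:,0]<x1)&(P[:,1]>y0)&(P[:,1]<y1)&(P[:,2]>z0)&(P[:,2]<z1)
    d=P[box(500,900,-60,300,9,27)]
    r=cv2.minAreaRect(d[:,:2].astype(np.float32)); print(n,'deck rect',r,'deck z',np.median(d[:,2]))
    print(' bench z',np.median(P[box(420,520,-150,150,-20,20)][:,2]))
    for nm,(x,y) in dict(c1=(570,220),c2=(843,220),c3=(843,20)).items():
        q=P[box(x-55,x+55,y-45,y+45,112,140)]; print(' castor',nm,len(q),q.mean(0),(q.min(0)+q.max(0))/2)
    q=box(520,620,-20,70,35,115); q=P[q]; print(' fork n',len(q),'ears:')
    for a,b in((-20,20),(20,70)):
        e=q[(q[:,1]>a)&(q[:,1]<b)&(q[:,2]>75)]; print('  ',len(e),e.mean(0),np.percentile(e,[5,95],axis=0).ravel())
    w=P[box(320,430,-290,-200,60,115)]
    c,s,v=np.linalg.svd(w[:,:2]-w[:,:2].mean(0),full_matrices=False); print(' wheel',len(w),w.mean(0),w[:,2].max(),'dir',np.degrees(np.arctan2(v[0,1],v[0,0])))
    k=P[box(300,440,-300,-190,10,45)]; print(' chock rect',cv2.minAreaRect(k[:,:2].astype(np.float32)))
    k=box(340,450,255,340,12,45); k=P[k]; print(' block rect',cv2.minAreaRect(k[:,:2].astype(np.float32)))
    a=P[box(375,425,215,262,24,60)]; c,s,v=np.linalg.svd(a[:,:2]-a[:,:2].mean(0),full_matrices=False); print(' axle overhang',len(a),a.mean(0),a.min(0),a.max(0),np.degrees(np.arctan2(v[0,1],v[0,0])))
```

```text
scene deck rect ((700.9677124023438, 119.22633361816406), (396.5079040527344, 342.9144287109375), 0.025114141404628754) deck z 19.124913646586574
 bench z 1.6016502714216265
 castor c1 145 [578.1 218.1 123.6] [572.  217.3 122.3]
 castor c2 206 [848.8 222.4 123.3] [844.8 222.2 122.5]
 castor c3 192 [852.4  23.5 123.1] [848.1  22.3 123.5]
 fork n 261 ears:
   31 [572.6  -2.6  88.9] [557.   -4.7  75.5 585.2  -0.8 106.1]
   30 [573.9  39.   88.1] [561.1  35.8  75.7 586.5  40.7 103.4]
 wheel 211 [ 376.  -245.7   83.5] 105.66481374213282 dir -24.354466022631108
 chock rect ((373.5776672363281, -233.42974853515625), (53.22723388671875, 123.30477905273438), 52.18116760253906)
 block rect ((388.7330627441406, 289.44061279296875), (65.58501434326172, 86.69586944580078), 85.51213073730469)
 axle overhang 41 [398.5 243.8  40.2] [387.  230.5  27.8] [405.5 261.9  49.4] 90.32738464740521
top deck rect ((695.0718994140625, 122.20673370361328), (324.2188415527344, 386.0875549316406), 88.68388366699219) deck z 18.59275623846242
 bench z 0.5200843224535074
 castor c1 265 [569.3 219.2 122.6] [570.6 219.7 121.8]
 castor c2 255 [839.9 222.7 122.8] [843.1 223.  122.8]
 castor c3 233 [843.5  24.2 123.1] [845.4  25.  122.1]
 fork n 240 ears:
   23 [567.9  -1.1  96.4] [555.   -2.5  77.5 581.9   0.3 104.1]
   22 [569.8  41.5  97.7] [555.9  40.2  80.3 582.1  43.1 105.1]
 wheel 357 [ 367.8 -245.3   87.8] 103.54689027896373 dir 163.43418697483193
 chock rect ((367.5579528808594, -245.5500030517578), (46.65944290161133, 109.37657165527344), 73.34822082519531)
 block rect ((401.54302978515625, 289.6828308105469), (68.25736236572266, 49.794334411621094), 84.294677734375)
 axle overhang 60 [397.6 245.   41.7] [388.3 232.6  28. ] [405.  261.8  50.3] 84.47022042483187
```

Emit:
{"fn": "step_arm", "kwargs": {
  "plan": "0 0 -5 0 100"
}}

```text
time_s: 1.0
eef_pos: [154.9, 499.1, 250.6]
ee_rot: [-0.002, 0.15, 0.989, -0.006]
force: [0.4, 0.8, 1.0]
grip_width: 1.004
```

```bash
cat >> h.py <<'E'
def rel(targets,frm=None):
    # targets: list of (x,y,z,angle of tool y in deg); shifts in the present tool axes, cm / deg
    s=readout.sense(); q=s['ee_rot']; Rm=R.from_quat([q[1],q[2],q[3],q[0]]); p=s['eef_pos']
    M=Rm.as_matrix(); ay=np.degrees(np.arctan2(M[1,1],M[0,1]))
    print('pos',np.round(p,2),'tool y at',round(ay,2),'tool z',np.round(M[:,2],4),'f',np.round(s['force'],1),'w',round(s['grip_width'],3),'hold',ctrl.hold_point_z,'t',s['time_s'])
    for t in targets:
        d=M.T@(np.array(t[:3])-p)/10; tw=-(t[3]-ay); print(np.round(d,3),round(tw,2))
E
python3 - <<'E'
from h import *
rel([(330,300,200,73),(400,0,200,73.4),(370,-245,200,73.4),(370,-245,140,73.4)])
E
```

```text
pos [154.95 499.08 250.64] tool y at 72.7 tool z [-0.0061 -0.0106 -0.9999] f [0.4 0.8 1. ] w 1.004 hold 18.700000000000003 t 1.0
[-22.648 -13.738   5.167] -0.3
[-38.256 -40.296   5.441] -0.7
[-42.68  -64.578   5.718] -0.7
[-42.696 -64.507  11.718] -0.7
```

Emit:
{"fn": "step_arm", "kwargs": {
  "plan": "-12 -7 3 0 80; -22 -14 5 0 80; -28 -22 5 0 80; -33 -31 5 -0.7 80; -38 -40 5 -0.7 80; -40 -48 5 -0.7 80; -41 -56 5 -0.7 80; -42.7 -64.6 5 -0.7 80; -42.7 -64.6 5 -0.7 80; -42.7 -64.6 5 -0.7 80"
}}

```text
time_s: 2.0
eef_pos: [331.0, 46.6, 214.6]
ee_rot: [0.001, 0.144, 0.99, -0.0]
force: [1.1, -0.5, 0.2]
grip_width: 0.798
```

Emit:
{"fn": "step_arm", "kwargs": {
  "plan": "0 0 0 0 80; 0 0 0 0 80; 0 0 0 0 80; 0 0 0 0 80"
}}

```text
time_s: 2.4
eef_pos: [331.0, 49.7, 214.4]
ee_rot: [0.0, 0.143, 0.99, 0.0]
force: [0.6, -0.7, -0.1]
grip_width: 0.799
```

Run:
```python
from h import *
rel([(370,-245,140,73.4),(370,-245,78,73.4)])
```

```text
pos [331.02  49.7  214.39] tool y at 73.58 tool z [ 1.e-04  1.e-04 -1.e+00] f [ 0.6 -0.7 -0.1] w 0.799 hold 18.700000000000003 t 2.4
[-12.066 -27.168   7.437] 0.18
[-12.066 -27.168  13.637] 0.18
```

Emit:
{"fn": "step_arm", "kwargs": {
  "plan": "-6 -13.5 3 0.2 75; -12.1 -27.2 5 0.2 75; -12.1 -27.2 5 0.2 75; -12.1 -27.2 5 0.2 75; -12.1 -27.2 5 0.2 75; -12.1 -27.2 5 0.2 75; -12.1 -27.2 5 0.2 75; -12.1 -27.2 5 0.2 75; -12.1 -27.2 5 0.2 75; -12.1 -27.2 5 0.2 75"
}}

```text
time_s: 3.4
eef_pos: [369.9, -245.3, 164.7]
ee_rot: [0.0, 0.145, 0.989, -0.0]
force: [-0.8, 0.4, 0.4]
grip_width: 0.755
```

Run:
```python
from h import *
rel([(370,-245,140,73.4),(370,-245,78,73.4)])
im,d,W=snap('scene','s1')
c=im[120:190,180:270]; cv2.imwrite('pics/c.png',cv2.resize(c,None,fx=7,fy=7,interpolation=2)[:,:,::-1])
```

```text
pos [ 369.89 -245.34  164.75] tool y at 73.35 tool z [ 4.e-04 -4.e-04 -1.e+00] f [-0.8  0.4  0.4] w 0.755 hold 18.700000000000003 t 3.4
[1.000e-03 3.700e-02 2.475e+00] -0.05
[4.000e-03 3.800e-02 8.675e+00] -0.05
```

View pics/c.png

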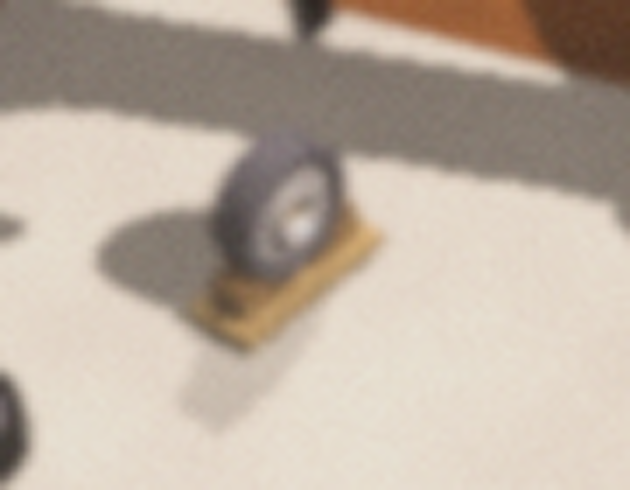

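The wheel stands at crop (285,205) with the chock below it, and a fingertip shows directly above at (310,15). Descending.

Emit:
{"fn": "step_arm", "kwargs": {
  "plan": "0 0 4 0 75; 0 0 7 0 75; 0 0 8.7 0 75; 0 0 8.7 0 75; 0 0 8.7 0 20; 0 0 8.7 0 20; 0 0 8.7 0 20; 0 0 8.7 0 20; 0 0 8.7 0 20; 0 0 8.7 0 20",
  "grip_force": 60
}}

```text
time_s: 4.45
eef_pos: [369.5, -246.8, 77.5]
ee_rot: [0.0, 0.146, 0.989, -0.0]
force: [-0.0, 0.5, 0.4]
grip_width: 0.199
```

Emit:
{"fn": "step_arm", "kwargs": {
  "plan": "0 0 -0.5 0 20; 0 0 -3 0 20; 0 0 -7 0 20; 0 0 -9 0 20; 0 0 -9 0 20; 0 0 -9 0 20"
}}

```text
time_s: 5.05
eef_pos: [369.3, -246.6, 167.1]
ee_rot: [-0.0, 0.146, 0.989, 0.0]
force: [0.3, 0.0, -0.1]
grip_width: 0.206
```

Run:
```python
from h import *
rel([(450,-150,175,82),(571,19.5,175,90.8)])
im,d,W=snap('scene','s2')
u,v=proj('scene',[[370,-245,150]])[0]; print(u,v)
c=im[int(v)-45:int(v)+45,int(u)-55:int(u)+55]; cv2.imwrite('pics/d.png',cv2.resize(c,None,fx=6,fy=6,interpolation=2)[:,:,::-1])
```

```text
pos [ 369.34 -246.59  167.1 ] tool y at 73.21 tool z [-0.  0. -1.] f [ 0.3  0.  -0.1] w 0.206 hold 18.700000000000003 t 5.05
[-4.931 11.577 -0.789] -8.79
[-11.619  31.3    -0.789] -17.59
218.2421739209267 131.24295139293503
```

View pics/d.png

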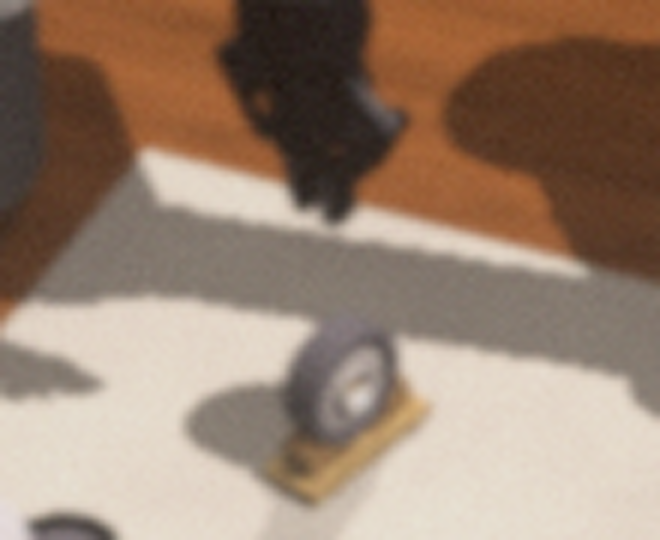

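The gripper is empty: the tips show at crop (335,215), opening 20%, and the wheel hasn't moved from (340,380). I'll check the real fingertip height and position against the TCP.

Run:
```python
from h import *
np.set_printoptions(precision=1,suppress=True)
z=np.load('pics/s2.npz'); W=cloud('scene',z['d']); P=W.reshape(-1,3); P=P[~np.isnan(P[:,0])]
def rep(P):
    g=P[(abs(P[:,0]-370)<70)&(abs(P[:,1]+246)<70)&(P[:,2]>125)&(P[:,2]<260)]
    for a in range(130,260,10):
        k=g[(g[:,2]>=a)&(g[:,2]<a+10)]
        if len(k): print(a,len(k),k.mean(0))
    w=P[(abs(P[:,0]-370)<50)&(abs(P[:,1]+246)<45)&(P[:,2]>60)&(P[:,2]<115)]; print('wheel',len(w),w.mean(0),np.percentile(w[:,2],98))
rep(P)
im,d,W=snap('top','t2'); P=W.reshape(-1,3); P=P[~np.isnan(P[:,0])]; rep(P)
```

```text
190 8 [ 370.3 -249.6  196.4]
200 27 [ 373.5 -245.4  205.4]
210 20 [ 373.6 -243.4  214.8]
220 27 [ 373.1 -246.2  225.2]
230 22 [ 376.4 -249.7  235.1]
240 45 [ 375.2 -244.9  245. ]
250 39 [ 375.2 -248.4  254.8]
wheel 208 [ 375.9 -245.9   83.8] 102.59233231080955
240 5 [ 387.1 -217.9  247.7]
250 1 [ 389.2 -218.2  253.3]
wheel 81 [ 393.  -250.2   83.3] 95.98271674766836
```

Depth puts the fingertips about 25 mm above the reported TCP, which explains the miss. I'll check this with a gentle bench touch beside the chock at the wheel's opening.

Emit:
{"fn": "step_arm", "kwargs": {
  "plan": "0 -4 0 0 33; 0 -8 3 0 33; 0 -9 7 0 33; 0 -9 12 0 33; 0 -9 14 0 33; 0 -9 15 0 33; 0 -9 15.5 0 33; 0 -9 16 0 33; 0 -9 16 0 33; 0 -9 16 0 33"
}}

```text
time_s: 6.15
eef_pos: [343.8, -333.3, 8.1]
ee_rot: [0.0, 0.146, 0.989, -0.001]
force: [-0.3, 0.3, 0.5]
grip_width: 0.328
```

Run:
```python
from h import *
rel([(350,-330,0,73.4)])
```

```text
pos [ 343.76 -333.27    8.06] tool y at 73.22 tool z [ 7.0e-04 -1.2e-03 -1.0e+00] f [-0.3  0.3  0.5] w 0.328 hold 18.700000000000003 t 6.15
[-0.502  0.494  0.806] -0.18
```

Emit:
{"fn": "step_arm", "kwargs": {
  "plan": "0 0 0.2 0 33; 0 0 0.4 0 33; 0 0 0.6 0 33; 0 0 0.8 0 33; 0 0 0.8 0 33"
}}

```text
time_s: 6.65
eef_pos: [343.4, -332.8, -0.9]
ee_rot: [-0.0, 0.146, 0.989, 0.0]
force: [0.2, 0.0, -0.9]
grip_width: 0.334
```

Emit:
{"fn": "step_arm", "kwargs": {
  "plan": "0 0 0.2 0 33; 0 0 0.4 0 33; 0 0 0.4 0 33"
}}

```text
time_s: 6.95
eef_pos: [343.4, -332.8, -4.9]
ee_rot: [-0.0, 0.146, 0.989, 0.0]
force: [-0.0, -0.1, -0.5]
grip_width: 0.33
```

Emit:
{"fn": "step_arm", "kwargs": {
  "plan": "0 0 0.2 0 33; 0 0 0.4 0 33; 0 0 0.4 0 33"
}}

```text
time_s: 7.25
eef_pos: [343.4, -332.8, -8.9]
ee_rot: [-0.0, 0.146, 0.989, 0.0]
force: [0.3, 0.1, 0.7]
grip_width: 0.329
```

Emit:
{"fn": "step_arm", "kwargs": {
  "plan": "0 0 0.2 0 33; 0 0 0.4 0 33; 0 0 0.4 0 33"
}}

```text
time_s: 7.55
eef_pos: [343.4, -332.8, -12.9]
ee_rot: [-0.0, 0.146, 0.989, 0.0]
force: [-0.3, 0.5, 0.1]
grip_width: 0.326
```

Emit:
{"fn": "step_arm", "kwargs": {
  "plan": "0 0 0.2 0 33; 0 0 0.4 0 33; 0 0 0.4 0 33"
}}

```text
time_s: 7.85
eef_pos: [343.4, -332.8, -16.9]
ee_rot: [-0.0, 0.146, 0.989, 0.0]
force: [-0.3, 0.2, -0.2]
grip_width: 0.331
```

Emit:
{"fn": "step_arm", "kwargs": {
  "plan": "0 0 0.2 0 33; 0 0 0.3 0 33; 0 0 0.3 0 33"
}}

```text
time_s: 8.15
eef_pos: [343.4, -332.9, -19.8]
ee_rot: [-0.0, 0.146, 0.989, 0.0]
force: [0.3, -0.1, -1.2]
grip_width: 0.329
```

Emit:
{"fn": "step_arm", "kwargs": {
  "plan": "0 0 0.1 0 33; 0 0 0.2 0 33; 0 0 0.2 0 33"
}}

```text
time_s: 8.45
eef_pos: [343.4, -332.9, -21.8]
ee_rot: [-0.0, 0.146, 0.989, 0.0]
force: [-0.8, 0.1, -0.3]
grip_width: 0.33
```

Emit:
{"fn": "step_arm", "kwargs": {
  "plan": "0 0 0.1 0 33; 0 0 0.2 0 33; 0 0 0.2 0 33"
}}

```text
time_s: 8.75
eef_pos: [343.4, -332.8, -23.8]
ee_rot: [-0.0, 0.146, 0.989, 0.0]
force: [0.2, 0.3, 0.3]
grip_width: 0.333
```

Emit:
{"fn": "step_arm", "kwargs": {
  "plan": "0 0 0.1 0 33; 0 0 0.2 0 33; 0 0 0.2 0 33"
}}

```text
time_s: 9.05
eef_pos: [343.4, -332.9, -25.8]
ee_rot: [-0.0, 0.146, 0.989, 0.0]
force: [-0.1, -0.2, -0.3]
grip_width: 0.333
```

Run:
```python
from h import *
np.set_printoptions(precision=1,suppress=True)
for n in('scene','top'):
    im,d,W=snap(n,n+'3'); P=W.reshape(-1,3); C=im.reshape(-1,3).astype(int)
    k=(abs(P[:,0]-343)<60)&(abs(P[:,1]+333)<60)&(P[:,2]>-10)&(P[:,2]<120)
    P=P[k]
    for a in range(-10,120,10):
        q=P[(P[:,2]>=a)&(P[:,2]<a+10)&(abs(P[:,0]-343)<(30 if a>9 else 60))]
        if len(q): print(n,a,len(q),q.mean(0))
im=np.load('pics/scene3.npz')['im']; u,v=proj('scene',[[343,-333,0]])[0]; print(u,v)
u,v=int(u),int(v); c=im[v-40:v+25,u-45:u+45]; cv2.imwrite('pics/e.png',cv2.resize(c,None,fx=7,fy=7,interpolation=2)[:,:,::-1])
```

```text
scene -10 81 [ 368.6 -346.4   -2.1]
scene 0 238 [ 367.2 -345.6    3.4]
scene 10 24 [ 346.1 -338.    13.4]
scene 20 25 [ 346.6 -329.3   24.9]
scene 30 16 [ 348.1 -336.3   34.8]
scene 40 22 [ 345.6 -337.5   44.8]
scene 50 32 [ 350.7 -329.    54.6]
scene 60 31 [ 349.5 -335.2   65.4]
scene 70 40 [ 352.4 -333.6   74.3]
scene 80 36 [ 352.4 -333.2   85.1]
scene 90 48 [ 355.  -324.9   95. ]
scene 100 47 [ 356.4 -316.3  104.7]
scene 110 26 [ 359.2 -304.8  115.1]
top -10 211 [ 364.4 -309.4   -1.8]
top 0 288 [ 363.4 -307.7    2.2]
top 10 1 [ 357.3 -316.5   10.8]
top 40 3 [ 357.1 -308.1   48.1]
top 50 7 [ 355.5 -303.9   53.7]
top 80 7 [ 354.6 -286.2   88.5]
top 90 26 [ 360.6 -280.1   96.5]
top 100 29 [ 359.7 -282.   102.9]
top 110 2 [ 360.1 -293.   110.8]
203.9649815581153 150.88667559987397
```

View pics/e.png

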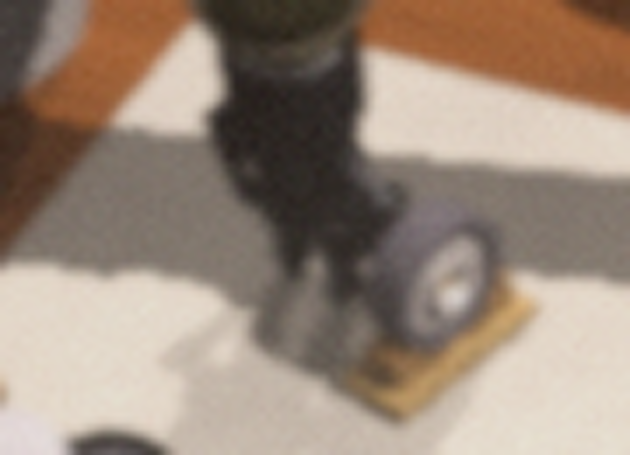

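The fingertips are just above the bench, at crop (290,278) and (345,300). I'll continue with 1–2 mm steps.

Emit:
{"fn": "step_arm", "kwargs": {
  "plan": "0 0 0.1 0 33; 0 0 0.2 0 33; 0 0 0.2 0 33"
}}

```text
time_s: 9.45
eef_pos: [343.6, -333.1, -26.3]
ee_rot: [0.0, 0.146, 0.989, -0.0]
force: [-4.7, 5.8, 22.0]
grip_width: 0.331
```

Emit:
{"fn": "step_arm", "kwargs": {
  "plan": "0 0 0.1 0 33; 0 0 0.2 0 33; 0 0 0.2 0 33"
}}

```text
time_s: 9.75
eef_pos: [343.6, -333.2, -26.4]
ee_rot: [0.0, 0.146, 0.989, -0.0]
force: [-12.4, 12.7, 50.2]
grip_width: 0.334
```

Emit:
{"fn": "step_arm", "kwargs": {
  "plan": "0 0 0.1 0 33; 0 0 0.2 0 33; 0 0 0.2 0 33"
}}

```text
time_s: 10.05
eef_pos: [343.6, -333.2, -26.6]
ee_rot: [-0.0, 0.146, 0.989, -0.0]
force: [-18.0, 20.5, 78.1]
grip_width: 0.329
```

Contact came at TCP z = -26 with 33% opening, so the tips sit 26 mm behind the reported TCP there, with about 14 N/mm stiffness. Regrasping the wheel with that correction.

Emit:
{"fn": "step_arm", "kwargs": {
  "plan": "0 0 -4 0 33; 0 0 -9 0 75; 0 2 -14 0 75; 0 5 -15 0 75; 0 9 -15 0 75; 0 9 -15 0 75; 0 9 -15 0 75; 0 9 -11 0 75; 0 9 -8.5 0 75; 0 9 -8.5 0 75",
  "grip_force": 60
}}

```text
time_s: 11.05
eef_pos: [367.9, -246.3, 50.7]
ee_rot: [-0.002, 0.147, 0.989, 0.002]
force: [0.4, -0.2, 1.2]
grip_width: 0.75
```

Emit:
{"fn": "step_arm", "kwargs": {
  "plan": "0 0 0 0 20; 0 0 0 0 20; 0 0 0 0 20; 0 0 0 0 20; 0 0 0 0 20; 0 0 0 0 20"
}}

```text
time_s: 11.65
eef_pos: [370.1, -247.7, 54.7]
ee_rot: [0.001, 0.146, 0.989, -0.001]
force: [-1.6, -0.6, 6.1]
grip_width: 0.314
```

Emit:
{"fn": "step_arm", "kwargs": {
  "plan": "0 0 -1 0 20; 0 0 -5 0 20; 0 0 -9 0 20; 0 0 -11 0 20; 0 0 -11.5 0 20; 0 0 -11.5 0 20"
}}

```text
time_s: 12.25
eef_pos: [369.4, -246.7, 168.6]
ee_rot: [0.0, 0.146, 0.989, -0.0]
force: [-0.4, 0.6, -2.4]
grip_width: 0.316
```

Run:
```python
from h import *
np.set_printoptions(precision=1,suppress=True)
rel([(450,-150,165,82),(572.5,19.5,165,90.8)])
im,d,W=snap('scene','s4')
P=W.reshape(-1,3); w=P[(abs(P[:,0]-370)<60)&(abs(P[:,1]+246)<45)&(P[:,2]>100)&(P[:,2]<200)]
for a in range(100,200,10): q=w[(w[:,2]>=a)&(w[:,2]<a+10)]; print(a,len(q),q.mean(0),q[:,0].min(),q[:,0].max())
u,v=proj('scene',[[370,-245,160]])[0].astype(int); c=im[v-45:v+45,u-55:u+55]; cv2.imwrite('pics/f.png',cv2.resize(c,None,fx=5,fy=5,interpolation=2)[:,:,::-1])
```

```text
pos [ 369.4 -246.7  168.6] tool y at 73.21 tool z [ 0. -0. -1.] f [-0.4  0.6 -2.4] w 0.316 hold 18.700000000000003 t 12.25
[-4.9 11.6  0.4] -8.79
[-11.8  31.3   0.4] -17.59<stdin>:6: RuntimeWarning: Mean of empty slice.
  ret = um.true_divide(
Traceback (most recent call last):
ValueError: zero-size array to reduction operation minimum which has no identity
```

Force z is -2.4 N, so the wheel is held. Moving above the fork while I measure its hang.

Emit:
{"fn": "step_arm", "kwargs": {
  "plan": "-2 4 0 -3 20; -4 8 0 -6 20; -5 12 0 -9 20; -6 16 0 -12 20; -8 20 0 -15 20; -10 26 0 -17.6 20; -11.8 31.3 0 -17.6 20; -11.8 31.3 0 -17.6 20; -11.8 31.3 0 -17.6 20; -11.8 31.3 0 -17.6 20"
}}

```text
time_s: 13.3
eef_pos: [572.1, 18.7, 166.8]
ee_rot: [-0.002, -0.007, 1.0, 0.0]
force: [-0.6, -1.1, -2.1]
grip_width: 0.311
```

Emit:
{"fn": "step_arm", "kwargs": {
  "plan": "0 0 0 0 20; 0 0 0 0 20; 0 0 0 0 20"
}}

```text
time_s: 13.6
eef_pos: [572.6, 18.1, 168.4]
ee_rot: [-0.0, -0.006, 1.0, -0.0]
force: [-0.3, -0.6, -2.1]
grip_width: 0.305
```

Run:
```python
from h import *
np.set_printoptions(precision=1,suppress=True)
rel([(572.5,19.5,165,90.8),(572.5,19.5,115,90.8),(572.5,19.5,82,90.8)])
for n in('scene','top'):
    im,d,W=snap(n,n+'5')
    P=W.reshape(-1,3)
    w=P[(abs(P[:,0]-573)<60)&(abs(P[:,1]-19)<45)&(P[:,2]>118)&(P[:,2]<215)]
    for a in range(120,215,10):
        q=w[(w[:,2]>=a)&(w[:,2]<a+10)]
        if len(q): print(n,a,len(q),q.mean(0),q.min(0),q.max(0))
im=np.load('pics/scene5.npz')['im']
u,v=proj('scene',[[573,19,130]])[0].astype(int); c=im[v-50:v+50,u-60:u+60]; cv2.imwrite('pics/f.png',cv2.resize(c,None,fx=5,fy=5,interpolation=2)[:,:,::-1])
```

```text
pos [572.6  18.1 168.4] tool y at 90.74 tool z [-0. -0. -1.] f [-0.3 -0.6 -2.1] w 0.305 hold 18.700000000000003 t 13.6
[0.  0.1 0.3] -0.06
[0.  0.1 5.3] -0.06
[0.  0.1 8.6] -0.06
scene 130 2 [572.1  30.7 137.8] [568.4  30.4 136.8] [575.8  30.9 138.9]
scene 140 18 [570.7  29.4 144.6] [550.5  26.1 140.4] [593.7  31.9 149.1]
scene 150 18 [578.8  25.9 154.5] [542.1   4.  150.2] [603.4  31.9 159.9]
scene 160 35 [586.8  25.5 165.1] [529.4   6.  160. ] [608.9  33.3 169.8]
scene 170 25 [596.   21.5 175.1] [554.    5.8 170.4] [612.   32.1 179.9]
scene 180 37 [599.8  21.2 185.4] [573.9   4.1 180.2] [610.8  34.3 189.8]
scene 190 34 [597.2  20.  194.6] [576.2   5.3 190. ] [606.   34.7 199.5]
scene 200 75 [583.4  16.8 205.5] [543.7  -7.9 200. ] [601.   42.8 209.8]
scene 210 57 [574.3  18.4 212.5] [552.5  -9.  210. ] [592.5  45.5 214.9]
top 170 11 [530.2  19.7 175.4] [530.    7.2 172. ] [530.5  32.2 178.8]
top 180 13 [532.5  17.8 185.5] [531.7   7.1 182.3] [536.5  31.8 189.5]
top 190 39 [537.3  20.  194.8] [533.6   7.1 190.1] [543.1  31.6 200. ]
top 200 31 [544.1  17.9 202.9] [538.    7.  200.4] [549.5  31.4 208.4]
```

View pics/f.png

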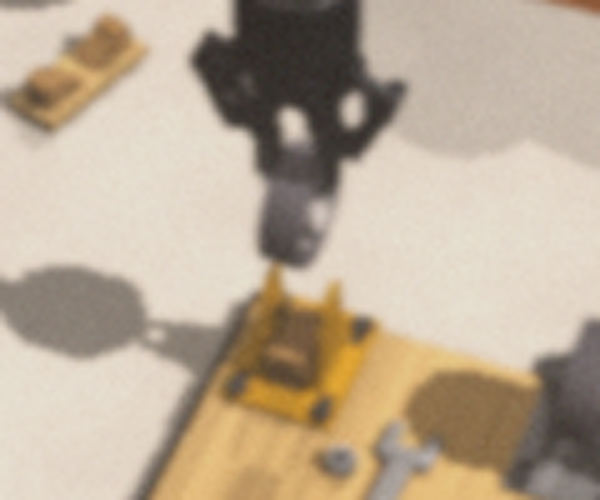

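The wheel hangs upright at crop (295,220), above the ears at (272,290) and (332,300). Camera-relative y matches within about 0.5 mm. Lowering.

Emit:
{"fn": "step_arm", "kwargs": {
  "plan": "0.1 0 2 0 20; 0.1 0 4 0 20; 0.1 0 4.5 0 20; 0.1 0 5 0 20; 0.1 0 5.5 0 20; 0.1 0 6 0 20; 0.1 0 6 0 20; 0.1 0 6 0 20"
}}

```text
time_s: 14.5
eef_pos: [572.0, 18.8, 108.6]
ee_rot: [0.0, -0.007, 1.0, -0.0]
force: [0.2, 0.2, -1.6]
grip_width: 0.317
```

Emit:
{"fn": "step_arm", "kwargs": {
  "plan": "0 0 0.3 0 20; 0 0 0.6 0 20; 0 0 0.9 0 20; 0 0 1.2 0 20; 0 0 1.5 0 20; 0 0 1.8 0 20; 0 0 2 0 20; 0 0 2 0 20"
}}

```text
time_s: 15.3
eef_pos: [571.7, 18.8, 88.0]
ee_rot: [-0.0, -0.007, 1.0, 0.0]
force: [-0.0, 0.4, -1.7]
grip_width: 0.311
```

Emit:
{"fn": "step_arm", "kwargs": {
  "plan": "0 0 0.1 0 20; 0 0 0.2 0 20; 0 0 0.3 0 20; 0 0 0.3 0 20"
}}

```text
time_s: 15.7
eef_pos: [571.8, 18.8, 85.2]
ee_rot: [-0.0, -0.007, 1.0, 0.0]
force: [-0.6, 0.6, -2.0]
grip_width: 0.31
```

Emit:
{"fn": "step_arm", "kwargs": {
  "plan": "0 0 0.1 0 20; 0 0 0.2 0 20; 0 0 0.2 0 20"
}}

```text
time_s: 16.0
eef_pos: [572.3, 18.8, 83.8]
ee_rot: [0.001, -0.007, 1.0, -0.0]
force: [1.1, 0.8, 2.3]
grip_width: 0.314
```

Emit:
{"fn": "step_arm", "kwargs": {
  "plan": "0 0 0.1 0 20; 0 0 0.1 0 20"
}}

```text
time_s: 16.2
eef_pos: [572.6, 18.7, 83.7]
ee_rot: [0.001, -0.007, 1.0, -0.0]
force: [-0.7, -0.1, 8.6]
grip_width: 0.31
```

Emit:
{"fn": "step_arm", "kwargs": {
  "plan": "0 0 0.1 0 33; 0 0 0.1 0 36; 0 0 0.1 0 40; 0 0 0.1 0 48; 0 0 0 0 52; 0 0 0 0 52"
}}

```text
time_s: 16.8
eef_pos: [571.9, 18.8, 82.4]
ee_rot: [0.0, -0.007, 1.0, -0.0]
force: [-0.3, 0.4, 0.4]
grip_width: 0.52
```

Emit:
{"fn": "step_arm", "kwargs": {
  "plan": "0 0 -1 0 55; 0 0 -3 0 55; 0 0 -6 0 55; 0 0 -9 0 55; 0 0 -10 0 55; 0 0 -10 0 55"
}}

```text
time_s: 17.4
eef_pos: [572.4, 18.8, 183.7]
ee_rot: [0.001, -0.007, 1.0, -0.0]
force: [0.2, 0.4, 0.5]
grip_width: 0.551
```

Run:
```python
from h import *
np.set_printoptions(precision=1,suppress=True)
rel([(475,120,180,0),(398.5,253,180,0)])
for n in('scene','top'):
    im,d,W=snap(n,n+'6'); P=W.reshape(-1,3)
    w=P[(abs(P[:,0]-573)<50)&(abs(P[:,1]-19)<40)&(P[:,2]>108)&(P[:,2]<140)]; print(n,len(w),w.mean(0),w.min(0),w.max(0))
    w=P[(abs(P[:,0]-573)<50)&(abs(P[:,1]-219)<40)&(P[:,2]>108)&(P[:,2]<140)]; print(' castor',n,len(w),w.mean(0),w.min(0),w.max(0))
im=np.load('pics/scene6.npz')['im']
u,v=proj('scene',[[573,19,90]])[0].astype(int); c=im[v-35:v+35,u-40:u+40]; cv2.imwrite('pics/g.png',cv2.resize(c,None,fx=7,fy=7,interpolation=2)[:,:,::-1])
```

```text
pos [572.4  18.8 183.7] tool y at 90.81 tool z [ 0. -0. -1.] f [0.2 0.4 0.5] w 0.551 hold 18.700000000000003 t 17.4
[ 9.6 10.3  0.3] 90.81
[17.1 23.7  0.3] 90.81
scene 144 [582.3  18.9 121.8] [542.4   3.6 108.4] [613.3  33.2 134.1]
 castor scene 158 [580.1 218.2 122.5] [538.7 203.8 108.4] [608.5 231.8 132.6]
top 71 [548.4  19.6 116.8] [538.2   7.9 109. ] [558.   31.8 126.2]
 castor top 283 [568.3 219.2 121.9] [535.  205.2 108.6] [604.4 240.9 132.6]
```

View pics/g.png

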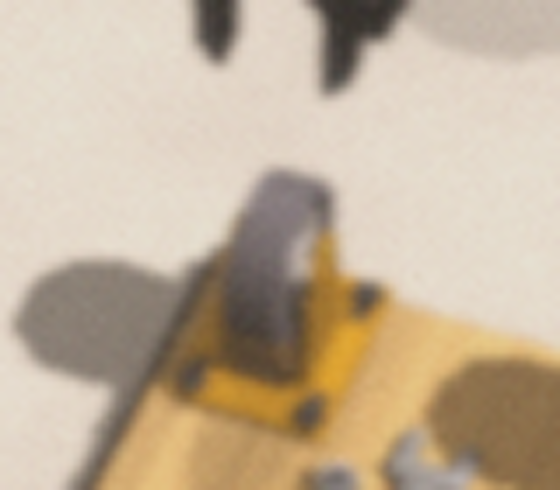

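The wheel stands between the ears at crop (275,270) and has been let go. Next: measure the axle line.

Run:
```python
from h import *
np.set_printoptions(precision=2,suppress=True)
for n in('scene0','top0','scene6','top6'):
    z=np.load(f'pics/{n}.npz'); W=cloud(n[:-1],z['d']); im=z['im'].astype(int)
    P=W.reshape(-1,3); C=im.reshape(-1,3)
    k=(abs(P[:,0]-400)<28)&(P[:,1]>220)&(P[:,1]<330)&(P[:,2]>33)&(P[:,2]<60); q=P[k]; c=C[k]
    steel=(c[:,0]-c[:,2])<22
    a=q[steel]; 
    o=a[a[:,1]<262]
    print(n,len(a),'ymin',np.sort(a[:,1])[:4],'head',a[a[:,1]<240].mean(0),'shank',a[(a[:,1]>242)&(a[:,1]<258)].mean(0),'far',a[a[:,1]>272].mean(0), a[:,1].max())
    b=P[(abs(P[:,0]-400)<45)&(P[:,1]>255)&(P[:,1]<340)&(P[:,2]>22)&(P[:,2]<45)]; print('  block',cv2.minAreaRect(b[:,:2].astype(np.float32)))
im=np.load('pics/top6.npz')['im']; u,v=proj('top',[[400,275,36]])[0].astype(int); c=im[v-25:v+25,u-35:u+35]; cv2.imwrite('pics/i.png',cv2.resize(c,None,fx=9,fy=9,interpolation=2)[:,:,::-1]); print(u,v)
print(proj('top',[[400,240,36],[400,300,36]]))
```

```text
scene0 82 ymin [230.54 231.06 231.94 231.99] head [398.23 235.03  41.95] shank [398.15 248.89  40.33] far [403.28 291.61  40.66] 311.8120399221837
  block ((402.05950927734375, 288.76959228515625), (65.63961029052734, 57.18223571777344), 87.41215515136719)
top0 256 ymin [232.56 232.76 232.77 233.21] head [397.48 235.84  43.47] shank [397.77 249.8   40.61] far [401.3  299.2   37.52] 324.07678511705546
  block ((401.5181579589844, 289.689453125), (68.26811218261719, 49.75069046020508), 84.24376678466797)
scene6 81 ymin [230.03 231.61 231.87 231.94] head [398.52 235.28  42.36] shank [399.91 249.98  41.26] far [403.81 289.46  40.87] 309.52614298310965
  block ((400.9875793457031, 289.25775146484375), (64.64761352539062, 60.57546615600586), 85.44905090332031)
top6 183 ymin [232.92 232.94 233.02 233.43] head [397.21 235.98  43.52] shank [397.62 249.45  40.95] far [400.74 295.73  38.67] 324.2076765050216
  block ((401.9018859863281, 290.02978515625), (68.00491333007812, 49.6512451171875), 85.00189208984375)
152 255
[[165.41 255.71]
 [143.68 255.7 ]]
```

View pics/i.png

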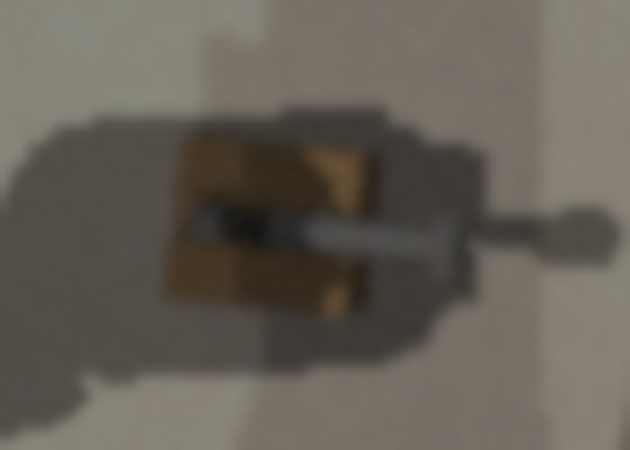

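Emit:
{"fn": "step_arm", "kwargs": {
  "plan": "0.5 1 -1 8 80; 1 2 -1 16 80; 2 4 -1 24 80; 4 6 -1 32 80; 6 9 -1 40 80; 8 12 -1 48 80; 10 15 -1 56 80; 12 18 -1 64 80; 14 20 -1 72 80; 17 23.7 -1 80 80"
}}

```text
time_s: 18.5
eef_pos: [399.4, 251.4, 190.8]
ee_rot: [-0.001, 0.637, 0.771, -0.001]
force: [0.2, 0.3, 0.1]
grip_width: 0.799
```

The top view shows the axle from its tip (200,220) to its head (450,240), tilted about 4.8°, so its direction is about 85.2°. I'll grip near y = 250.5.

Run:
```python
from h import *
rel([(398.3,250.5,60,-4.8),(398.3,250.5,-2,-4.8)])
```

```text
pos [399.36 251.37 190.79] tool y at 10.86 tool z [-0.0024 -0.0011 -1.    ] f [0.2 0.3 0.1] w 0.799 hold 18.700000000000003 t 18.5
[-0.058 -0.087 13.079] 15.66
[-0.054 -0.071 19.279] 15.66
```

Emit:
{"fn": "step_arm", "kwargs": {
  "plan": "0 0 3 8 70; 0 -0.1 7 15.7 60; -0.1 -0.1 12 15.7 60; -0.1 -0.1 15 15.7 60; -0.1 -0.1 15 15.7 60; -0.1 -0.1 15 15.7 60"
}}

```text
time_s: 19.1
eef_pos: [399.5, 250.1, 42.4]
ee_rot: [-0.0, 0.734, 0.679, -0.001]
force: [0.6, 0.5, 0.4]
grip_width: 0.597
```

Run:
```python
from h import *
np.set_printoptions(precision=1,suppress=True)
rel([(398.3,250.5,0,-4.8)])
im,d,W=snap('scene','s7'); P=W.reshape(-1,3)
q=P[(abs(P[:,0]-398)<60)&(abs(P[:,1]-250)<40)&(P[:,2]>48)&(P[:,2]<120)]
for a in range(50,120,10):
    k=q[(q[:,2]>=a)&(q[:,2]<a+10)]
    if len(k): print(a,len(k),k.mean(0),k.min(0),k.max(0))
u,v=proj('scene',[[400,265,45]])[0].astype(int); c=im[v-30:v+25,u-35:u+35]; cv2.imwrite('pics/j.png',cv2.resize(c,None,fx=9,fy=9,interpolation=2)[:,:,::-1])
```

```text
pos [399.5 250.1  42.4] tool y at -4.42 tool z [-0. -0. -1.] f [0.6 0.5 0.4] w 0.597 hold 18.700000000000003 t 19.1
[ 0.  -0.1  4.2] 0.38
50 1 [404.4 287.   50.6] [404.4 287.   50.6] [404.4 287.   50.6]
70 8 [409.2 251.5  77.2] [370.7 243.1  72.8] [433.6 257.3  79.5]
80 16 [417.4 250.4  85.1] [370.7 236.6  80.8] [437.3 262.7  89.8]
90 17 [412.5 252.2  94.4] [368.6 240.5  90.1] [443.6 262.   99.6]
100 6 [424.1 252.3 102.9] [370.3 241.4 100. ] [442.  260.3 108.2]
110 6 [397.2 256.3 115.1] [370.5 236.7 111.7] [450.9 262.8 119. ]
```

View pics/j.png

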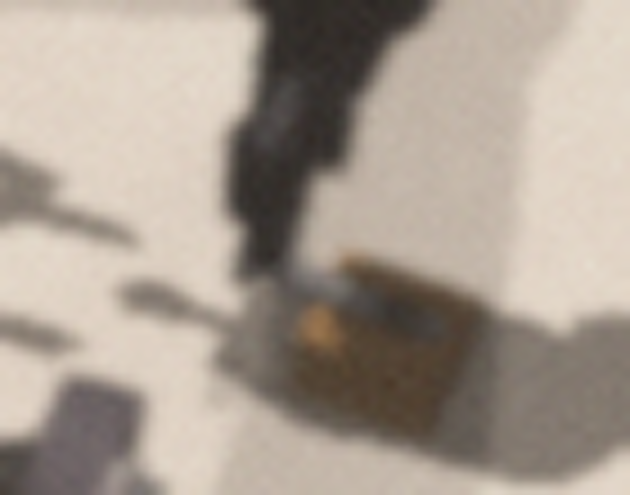

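The near finger is at crop (270,200), just over the shank and in front of the block's edge. Going down, then closing.

Emit:
{"fn": "step_arm", "kwargs": {
  "plan": "0 0 1 0.3 50; 0 0 2 0.3 45; 0 0 3 0.3 45; 0 0 3.6 0.3 45; 0 0 4.2 0.3 45; 0 0 4.2 0.3 45"
}}

```text
time_s: 19.75
eef_pos: [399.2, 250.0, -0.4]
ee_rot: [-0.0, 0.736, 0.677, -0.001]
force: [-0.5, 0.1, -0.3]
grip_width: 0.454
```

Emit:
{"fn": "step_arm", "kwargs": {
  "plan": "0 0 0 0 30; 0 0 0 0 20; 0 0 0 0 5; 0 0 0 0 5; 0 0 0 0 5; 0 0 0 0 5",
  "grip_force": 80
}}

```text
time_s: 20.35
eef_pos: [399.7, 250.3, 0.6]
ee_rot: [0.0, 0.736, 0.677, 0.0]
force: [-1.9, 0.2, 5.2]
grip_width: 0.1
```

Emit:
{"fn": "step_arm", "kwargs": {
  "plan": "0 0 -0.3 0 5; 0 0 -1 0 5; 0 0 -3 0 5; 0 0 -6 0 5; 0 0 -9 0 5; 0 0 -12 0 5; 0 0 -12 0 5; 0 0 -12 0 5"
}}

```text
time_s: 21.15
eef_pos: [399.6, 250.1, 120.5]
ee_rot: [0.0, 0.736, 0.677, 0.0]
force: [-0.1, -0.1, -1.5]
grip_width: 0.103
```

Run:
```python
from h import *
np.set_printoptions(precision=1,suppress=True)
rel([(399.2,250,120,-4.8)])
for n in ('top','scene'):
    im,d,W=snap(n,n+'8'); P=W.reshape(-1,3)
    q=P[(abs(P[:,0]-400)<60)&(P[:,1]>215)&(P[:,1]<340)&(P[:,2]>28)&(P[:,2]<190)]
    for a in range(30,190,10):
        k=q[(q[:,2]>=a)&(q[:,2]<a+10)]
        if len(k): print(n,a,len(k),k.mean(0),k.min(0),k.max(0))
u,v=proj('scene',[[400,265,130]])[0].astype(int); c=im[v-30:v+50,u-35:u+35]; cv2.imwrite('pics/k.png',cv2.resize(c,None,fx=7,fy=7,interpolation=2)[:,:,::-1])
```

```text
pos [399.6 250.1 120.5] tool y at -4.72 tool z [ 0.  0. -1.] f [-0.1 -0.1 -1.5] w 0.103 hold 18.700000000000003 t 21.15
[-0. -0.  0.] 0.08
scene 30 162 [402.2 293.4  34.3] [374.9 263.4  30.1] [429.6 322.2  39.8]
scene 40 9 [404.  287.4  40.7] [382.2 269.9  40.1] [429.3 315.4  42.4]
scene 140 3 [405.1 245.9 146.2] [403.8 236.7 143.8] [406.2 253.5 149.9]
scene 150 52 [403.8 270.7 156.3] [387.  228.9 150.5] [417.8 311.8 159.9]
scene 160 51 [407.1 270.4 163.6] [388.7 230.4 160. ] [418.5 310.6 169.7]
scene 170 7 [409.5 252.9 172.5] [391.7 245.7 170.5] [416.2 259.8 175. ]
scene 180 4 [397.2 259.8 183.6] [386.8 259.1 182.2] [409.4 260.5 185.1]
```

View pics/k.png

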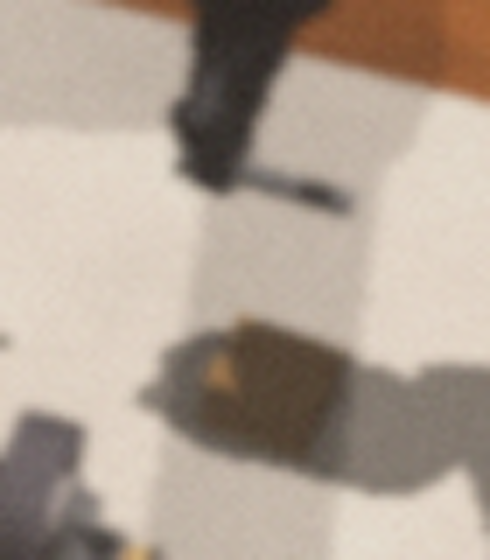

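The axle is held level at crop (200–350,170–205), with about 1.5 N weight change. I'll fit its tilt, then carry it around to the fork's outer side.

```bash
cat >> h.py <<'E'
def shank(W,c,yr,zr,ang=90.8,hw=14):
    P=W.reshape(-1,3); k=(P[:,1]>yr[0])&(P[:,1]<yr[1])&(P[:,2]>zr[0])&(P[:,2]<zr[1])
    k&=abs(P[:,0]-(c[0]+(P[:,1]-c[1])/np.tan(np.radians(ang))))<hw; q=P[k]
    A=np.c_[np.ones(len(q)),q[:,1]-c[1]]; sx=np.linalg.lstsq(A,q[:,0],rcond=None)[0]; sz=np.linalg.lstsq(A,q[:,2],rcond=None)[0]
    print('n',len(q),'x at c',sx[0].round(2),'yaw',(90-np.degrees(np.arctan(sx[1]))).round(2),'z at c',sz[0].round(2),'pitch deg',np.degrees(np.arctan(sz[1])).round(2),'y',q[:,1].min().round(1),q[:,1].max().round(1)); return q
E
python3 - <<'E'
from h import *
for n in('scene','top'):
    W=cloud(n,np.load(f'pics/{n}8.npz')['d']); 
    try: shank(W,(399.6,250.1),(264,309),(140,175),85.2)
    except Exception as e: print(n,e)
rel([(400,80,120,-2),(400,-93,120,0.8),(572,-93,120,0.8)])
E
```

```text
n 52 x at c 400.19 yaw 84.56 z at c 157.67 pitch deg 3.01 y 264.3 308.8
top zero-size array to reduction operation minimum which has no identity
pos [398.99 249.9  119.32] tool y at -4.73 tool z [-1.9e-03 -7.0e-04 -1.0e+00] f [-0.1  0.2 -1.1] w 0.101 hold 18.700000000000003 t 21.25
[-16.924   1.5    -0.056] -2.73
[-34.165   2.926  -0.044] -5.53
[-32.748  20.068  -0.077] -5.53
```

Emit:
{"fn": "step_arm", "kwargs": {
  "plan": "-5 0.4 0 -1 5; -10 0.8 0 -2 5; -15 1.3 0 -3 5; -20 1.7 0 -4 5; -25 2.1 0 -5 5; -30 2.5 0 -5.5 5; -34 2.9 0 -5.5 5; -34 2.9 0 -5.5 5; -34.2 7 0 -5.5 5; -34.2 11 0 -5.5 5"
}}

```text
time_s: 22.25
eef_pos: [481.6, -99.7, 119.5]
ee_rot: [-0.001, 0.703, 0.711, -0.0]
force: [0.1, -0.9, -0.2]
grip_width: 0.103
```

Emit:
{"fn": "step_arm", "kwargs": {
  "plan": "0 0 0 0 5; 0 0 0 0 5"
}}

```text
time_s: 22.45
eef_pos: [480.5, -98.9, 118.9]
ee_rot: [-0.002, 0.702, 0.712, -0.001]
force: [-0.0, 0.0, -1.6]
grip_width: 0.1
```

Run:
```python
from h import *
rel([(571,-93,120,0.8),(571,-93,52.6,0.8)])
```

```text
pos [480.55 -98.87 118.93] tool y at 0.83 tool z [-0.0029  0.0014 -1.    ] f [-0.   0.  -1.6] w 0.1 hold 18.700000000000003 t 22.45
[ 0.456  9.053 -0.132] 0.03
[0.447 9.072 6.608] 0.03
```

Emit:
{"fn": "step_arm", "kwargs": {
  "plan": "0.4 4 0 0 5; 0.4 8 0 0 5; 0.4 9 0 0 5; 0.4 9 3 0 5; 0.4 9 5 0 5; 0.4 9 6.6 0 5; 0.4 9 6.6 0 5; 0.4 9 6.6 0 5; 0.4 9 6.6 0 5"
}}

```text
time_s: 23.35
eef_pos: [571.3, -94.6, 55.5]
ee_rot: [0.001, 0.702, 0.712, 0.0]
force: [-0.1, -0.7, -0.8]
grip_width: 0.101
```

Run:
```python
from h import *
np.set_printoptions(precision=1,suppress=True)
rel([(571,-93,52.6,0.8)])
for n in('scene','top'):
    im,d,W=snap(n,n+'9'); P=W.reshape(-1,3)
    try: shank(W,(571,-70),(-76,-34),(70,105))
    except Exception as e: print(n,e)
    C=im.reshape(-1,3).astype(int)
    k=(abs(P[:,0]-571)<40)&(P[:,1]>-12)&(P[:,1]<60)&(P[:,2]>60)&(P[:,2]<112)&(C[:,0]-C[:,2]>45); q=P[k]
    for a,b in((-12,18),(18,60)):
        e=q[(q[:,1]>a)&(q[:,1]<b)]
        for lo,hi in((60,75),(75,90),(90,105)):
            f=e[(e[:,2]>lo)&(e[:,2]<hi)]
            if len(f)>2: print(n,a,lo,len(f),f.mean(0),f[:,0].min(),f[:,0].max())
im=np.load('pics/scene9.npz')['im']
u,v=proj('scene',[[573,-20,90]])[0].astype(int); c=im[v-35:v+40,u-45:u+45]; cv2.imwrite('pics/l.png',cv2.resize(c,None,fx=8,fy=8,interpolation=2)[:,:,::-1])
```

```text
pos [571.3 -94.6  55.5] tool y at 0.78 tool z [ 0. -0. -1.] f [-0.1 -0.7 -0.8] w 0.101 hold 18.700000000000003 t 23.35
[ 0.2 -0.   0.3] -0.02
n 45 x at c 572.09 yaw 92.86 z at c 95.27 pitch deg 0.41 y -74.0 -34.8
scene 18 60 14 [570.7  39.   67.7] 541.2631722723706 588.5788461764481
scene 18 75 19 [573.1  37.7  81.2] 556.3501656025865 591.5648897317798
scene 18 90 15 [572.7  38.2  97.6] 562.2625252724383 584.6257427735799
n 21 x at c 562.79 yaw 75.44 z at c 91.66 pitch deg 10.66 y -66.9 -45.2
top -12 60 3 [551.7  -0.6  68.4] 550.5234114180804 552.3732435686811
top -12 75 4 [555.9  -1.1  77.5] 554.7107973758681 557.1140599754079
top -12 90 15 [558.1   1.8  98. ] 534.0452020150924 579.4553213936126
top 18 60 4 [558.7  39.6  62.4] 549.846942399137 567.1477114096597
top 18 75 4 [562.4  41.   79.9] 551.8958519420441 587.1951628731097
top 18 90 25 [561.8  37.8  98.9] 533.9902488985318 582.4936499914398
```

View pics/l.png

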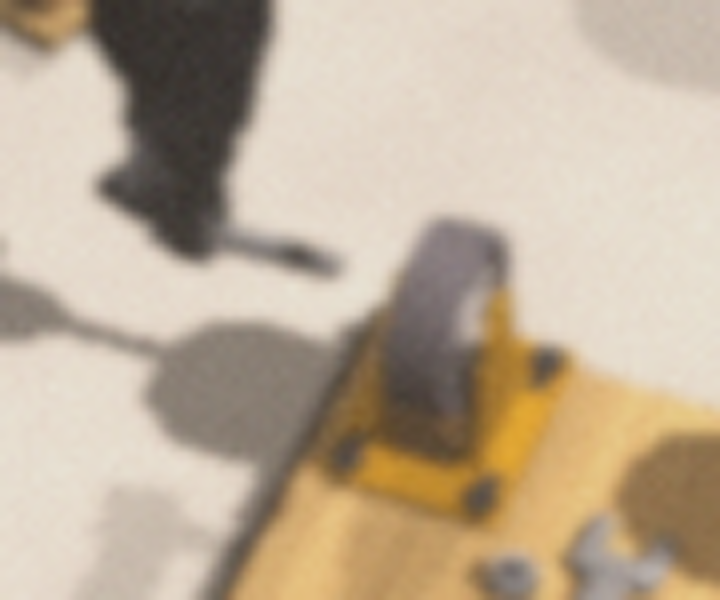

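The axle is level at crop (220–340,235–265), lined up with the outer ear. Settling at z 52.6 and x about 572.5, then approaching.

Emit:
{"fn": "step_arm", "kwargs": {
  "plan": "0.5 0.1 0.3 0 5; 1 0.1 0.3 0 5; 1.5 0.1 0.3 0 5; 1.5 0.1 0.3 0 5; 1.5 0.1 0.3 0 5; 1.5 0.1 0.3 0 5"
}}

```text
time_s: 24.05
eef_pos: [571.9, -79.6, 51.4]
ee_rot: [0.0, 0.702, 0.712, 0.0]
force: [-0.5, -0.1, -0.7]
grip_width: 0.103
```

Emit:
{"fn": "step_arm", "kwargs": {
  "plan": "0.2 0 0 0 5; 0.4 0 0 0 5; 0.4 0 0 0 5; 0.4 0 0 0 5"
}}

```text
time_s: 24.45
eef_pos: [571.7, -75.5, 51.3]
ee_rot: [-0.0, 0.702, 0.712, -0.0]
force: [0.0, 0.3, -1.1]
grip_width: 0.098
```

Emit:
{"fn": "step_arm", "kwargs": {
  "plan": "0.1 0.08 -0.13 0 5; 0.3 0.08 -0.13 0 5; 0.3 0.08 -0.13 0 5; 0.3 0.08 -0.13 0 5"
}}

```text
time_s: 24.85
eef_pos: [572.5, -72.4, 52.6]
ee_rot: [-0.0, 0.702, 0.712, -0.0]
force: [0.9, -0.6, -0.9]
grip_width: 0.106
```

Emit:
{"fn": "step_arm", "kwargs": {
  "plan": "0.1 0 0 0 5; 0.2 0 0 0 5; 0.2 0 0 0 5"
}}

```text
time_s: 25.15
eef_pos: [572.5, -70.4, 52.6]
ee_rot: [-0.0, 0.702, 0.712, -0.0]
force: [-0.7, -0.0, -0.3]
grip_width: 0.106
```

Emit:
{"fn": "step_arm", "kwargs": {
  "plan": "0.1 0 0 0 5; 0.1 0 0 0 5; 0.1 0 0 0 5"
}}

```text
time_s: 25.45
eef_pos: [572.5, -69.5, 52.6]
ee_rot: [-0.0, 0.702, 0.712, -0.0]
force: [-0.0, -0.1, -1.6]
grip_width: 0.106
```

Emit:
{"fn": "step_arm", "kwargs": {
  "plan": "0.05 0 0 0 5; 0.1 0 0 0 5; 0.1 0 0 0 5"
}}

```text
time_s: 25.75
eef_pos: [572.5, -68.4, 52.7]
ee_rot: [0.0, 0.702, 0.712, -0.0]
force: [-0.0, 1.1, -1.1]
grip_width: 0.104
```

Emit:
{"fn": "step_arm", "kwargs": {
  "plan": "0.05 0 0 0 5; 0.1 0 0 0 5; 0.1 0 0 0 5"
}}

```text
time_s: 26.05
eef_pos: [572.5, -67.4, 52.6]
ee_rot: [0.0, 0.702, 0.712, 0.0]
force: [0.2, -0.3, -0.4]
grip_width: 0.103
```

Emit:
{"fn": "step_arm", "kwargs": {
  "plan": "0.05 0 0 0 5; 0.1 0 0 0 5; 0.1 0 0 0 5"
}}

```text
time_s: 26.35
eef_pos: [572.5, -66.5, 52.6]
ee_rot: [0.0, 0.702, 0.712, 0.0]
force: [1.5, -0.6, -1.2]
grip_width: 0.099
```

Emit:
{"fn": "step_arm", "kwargs": {
  "plan": "0.05 0 0 0 5; 0.1 0 0 0 5; 0.1 0 0 0 5"
}}

```text
time_s: 26.65
eef_pos: [572.5, -65.4, 52.7]
ee_rot: [0.0, 0.702, 0.712, 0.0]
force: [1.6, 0.3, -2.2]
grip_width: 0.103
```

Emit:
{"fn": "step_arm", "kwargs": {
  "plan": "0.05 0 0 0 5; 0.1 0 0 0 5; 0.1 0 0 0 5"
}}

```text
time_s: 26.95
eef_pos: [572.5, -64.5, 52.6]
ee_rot: [0.0, 0.702, 0.712, 0.0]
force: [2.2, -0.6, -1.6]
grip_width: 0.099
```

Emit:
{"fn": "step_arm", "kwargs": {
  "plan": "0.05 0 0 0 5; 0.1 0 0 0 5; 0.1 0 0 0 5"
}}

```text
time_s: 27.25
eef_pos: [572.5, -63.4, 52.7]
ee_rot: [0.0, 0.702, 0.712, 0.0]
force: [1.1, -0.4, -2.1]
grip_width: 0.102
```

Emit:
{"fn": "step_arm", "kwargs": {
  "plan": "0.05 0.02 0 0 5; 0.1 0.02 0 0 5; 0.15 0.02 0 0 5; 0.15 0.02 0 0 5"
}}

```text
time_s: 27.65
eef_pos: [572.5, -61.8, 52.6]
ee_rot: [-0.0, 0.702, 0.712, -0.0]
force: [1.5, 0.2, -2.5]
grip_width: 0.099
```

Emit:
{"fn": "step_arm", "kwargs": {
  "plan": "0.05 0 0 0 5; 0.1 0 0 0 5; 0.15 0 0 0 5; 0.15 0 0 0 5"
}}

```text
time_s: 28.05
eef_pos: [572.5, -60.4, 52.6]
ee_rot: [-0.0, 0.702, 0.712, -0.0]
force: [0.3, 0.3, -2.0]
grip_width: 0.104
```

Run:
```python
from h import *
np.set_printoptions(precision=1,suppress=True)
rel([(572.5,-60,52.6,0.8)])
for n in('scene','top'):
    im,d,W=snap(n,n+'10')
    q=shank(W,(572,-30),(-46,0),(72,108))
    P=W.reshape(-1,3); C=im.reshape(-1,3).astype(int)
    k=(abs(P[:,0]-572)<16)&(P[:,1]>-100)&(P[:,1]<10)&(P[:,2]>75)&(P[:,2]<105)
    o=np.argsort(P[k][:,1]); print(n); print(np.c_[P[k],C[k]][o][::3].round(0).astype(int).tolist()[-14:])
```

```text
pos [572.5 -60.4  52.6] tool y at 0.78 tool z [-0.  0. -1.] f [ 0.3  0.3 -2. ] w 0.104 hold 18.700000000000003 t 28.05
[ 0. -0.  0.] -0.02
n 45 x at c 573.27 yaw 86.16 z at c 92.74 pitch deg 7.74 y -45.7 -1.9
scene
[[574, -42, 95, 150, 142, 135], [573, -38, 90, 137, 130, 126], [578, -37, 91, 148, 139, 130], [577, -33, 92, 141, 132, 124], [576, -30, 87, 171, 160, 148], [572, -28, 88, 111, 106, 98], [570, -25, 93, 119, 114, 107], [566, -23, 89, 124, 116, 108], [577, -19, 92, 108, 99, 93], [577, -15, 94, 83, 77, 71], [574, -13, 97, 93, 84, 75], [577, -12, 96, 83, 73, 63], [577, -8, 92, 98, 85, 69], [568, -4, 104, 167, 153, 141]]
n 9 x at c 564.93 yaw 81.23 z at c 90.54 pitch deg 4.83 y -18.6 -5.1
top
[[567, -19, 92, 52, 43, 29], [567, -10, 91, 53, 45, 31], [569, -8, 93, 36, 33, 30]]
```

The shank now disappears into the outer ear with almost no force. Continuing gently into the hub.

Emit:
{"fn": "step_arm", "kwargs": {
  "plan": "0.05 0.01 0 0 5; 0.1 0.01 0 0 5; 0.15 0.01 0 0 5; 0.2 0.01 0 0 5; 0.2 0.01 0 0 5"
}}

```text
time_s: 28.65
eef_pos: [572.6, -58.4, 52.7]
ee_rot: [-0.0, 0.702, 0.712, 0.0]
force: [1.0, -0.2, -1.4]
grip_width: 0.103
```

Emit:
{"fn": "step_arm", "kwargs": {
  "plan": "0.05 0 0 0 5; 0.1 0 0 0 5; 0.15 0 0 0 5; 0.2 0 0 0 5; 0.2 0 0 0 5"
}}

```text
time_s: 29.15
eef_pos: [572.6, -56.5, 52.7]
ee_rot: [0.0, 0.702, 0.712, -0.0]
force: [0.0, -0.2, -2.0]
grip_width: 0.103
```

Emit:
{"fn": "step_arm", "kwargs": {
  "plan": "0.05 0 0 0 5; 0.1 0 0 0 5; 0.15 0 0 0 5; 0.15 0 0 0 5"
}}

```text
time_s: 29.55
eef_pos: [572.6, -54.9, 52.7]
ee_rot: [0.0, 0.702, 0.712, 0.0]
force: [-0.3, 0.1, -2.0]
grip_width: 0.102
```

Emit:
{"fn": "step_arm", "kwargs": {
  "plan": "0.05 0 0 0 5; 0.1 0 0 0 5; 0.15 0 0 0 5; 0.2 0 0 0 5; 0.2 0 0 0 5"
}}

```text
time_s: 30.05
eef_pos: [572.6, -53.0, 52.6]
ee_rot: [0.0, 0.702, 0.712, -0.0]
force: [0.8, -1.3, -1.4]
grip_width: 0.102
```

Emit:
{"fn": "step_arm", "kwargs": {
  "plan": "0.05 0 0 0 5; 0.1 0 0 0 5; 0.15 0 0 0 5; 0.2 0 0 0 5; 0.2 0 0 0 5"
}}

```text
time_s: 30.55
eef_pos: [572.8, -52.0, 52.8]
ee_rot: [0.001, 0.702, 0.712, -0.0]
force: [0.7, -6.9, -1.4]
grip_width: 0.101
```

Emit:
{"fn": "step_arm", "kwargs": {
  "plan": "0.05 0 0 0 5; 0.1 0 0 0 5; 0.15 0 0 0 5; 0.2 0 0 0 5; 0.2 0 0 0 5"
}}

```text
time_s: 31.05
eef_pos: [572.4, -48.6, 52.5]
ee_rot: [-0.0, 0.702, 0.712, 0.0]
force: [0.4, -0.3, -1.5]
grip_width: 0.099
```

Emit:
{"fn": "step_arm", "kwargs": {
  "plan": "0.05 0 0 0 5; 0.1 0 0 0 5; 0.15 0 0 0 5; 0.2 0 0 0 5; 0.25 0 0 0 5; 0.3 0 0 0 5; 0.3 0 0 0 5"
}}

```text
time_s: 31.75
eef_pos: [572.5, -45.9, 52.6]
ee_rot: [-0.0, 0.702, 0.712, -0.0]
force: [0.7, -0.7, -1.7]
grip_width: 0.102
```

Emit:
{"fn": "step_arm", "kwargs": {
  "plan": "0.05 0 0 0 5; 0.1 0 0 0 5; 0.15 0 0 0 5; 0.2 0 0 0 5; 0.25 0 0 0 5; 0.3 0 0 0 5; 0.3 0 0 0 5"
}}

```text
time_s: 32.45
eef_pos: [572.5, -43.0, 52.7]
ee_rot: [0.0, 0.702, 0.712, 0.0]
force: [0.8, -1.3, -3.7]
grip_width: 0.103
```

Emit:
{"fn": "step_arm", "kwargs": {
  "plan": "0.05 0 0 0 5; 0.1 0 0 0 5; 0.15 0 0 0 5; 0.2 0 0 0 5; 0.25 0 0 0 5; 0.3 0 0 0 5; 0.3 0 0 0 5"
}}

```text
time_s: 33.15
eef_pos: [572.3, -39.8, 52.6]
ee_rot: [-0.0, 0.702, 0.712, -0.0]
force: [1.5, -2.4, -2.9]
grip_width: 0.1
```

Emit:
{"fn": "step_arm", "kwargs": {
  "plan": "0.05 0 0 0 5; 0.1 0 0 0 5; 0.15 0 0 0 5; 0.2 0 0 0 5; 0.25 0 0 0 5; 0.3 0 0 0 5; 0.3 0 0 0 5"
}}

```text
time_s: 33.85
eef_pos: [572.3, -36.8, 52.6]
ee_rot: [-0.0, 0.702, 0.712, -0.0]
force: [0.8, -1.1, -2.8]
grip_width: 0.105
```

Emit:
{"fn": "step_arm", "kwargs": {
  "plan": "0.05 0 0 0 5; 0.1 0 0 0 5; 0.15 0 0 0 5; 0.2 0 0 0 5; 0.25 0 0 0 5; 0.3 0 0 0 5; 0.3 0 0 0 5"
}}

```text
time_s: 34.55
eef_pos: [572.3, -33.9, 52.6]
ee_rot: [-0.0, 0.702, 0.712, -0.0]
force: [0.6, -1.0, -1.9]
grip_width: 0.101
```

Emit:
{"fn": "step_arm", "kwargs": {
  "plan": "0.05 0 0 0 5; 0.1 0 0 0 5; 0.15 0 0 0 5; 0.2 0 0 0 5; 0.2 0 0 0 5"
}}

```text
time_s: 35.05
eef_pos: [572.3, -31.9, 52.6]
ee_rot: [-0.0, 0.702, 0.712, 0.0]
force: [-0.1, -1.1, -3.4]
grip_width: 0.106
```

Emit:
{"fn": "step_arm", "kwargs": {
  "plan": "0.05 0 0 0 5; 0.1 0 0 0 5; 0.15 0 0 0 5; 0.15 0 0 0 5"
}}

```text
time_s: 35.45
eef_pos: [572.2, -30.4, 52.6]
ee_rot: [-0.0, 0.702, 0.712, -0.0]
force: [0.7, -0.4, -2.5]
grip_width: 0.104
```

Emit:
{"fn": "step_arm", "kwargs": {
  "plan": "0.05 0 0 0 5; 0.1 0 0 0 5; 0.15 0 0 0 5; 0.15 0 0 0 5"
}}

```text
time_s: 35.85
eef_pos: [572.2, -28.9, 52.6]
ee_rot: [-0.0, 0.702, 0.712, 0.0]
force: [-0.4, 0.1, -2.7]
grip_width: 0.102
```

Emit:
{"fn": "step_arm", "kwargs": {
  "plan": "0.05 0 0 0 5; 0.1 0 0 0 5; 0.15 0 0 0 5; 0.15 0 0 0 5"
}}

```text
time_s: 36.25
eef_pos: [572.2, -27.4, 52.6]
ee_rot: [-0.0, 0.702, 0.712, 0.0]
force: [0.8, -0.1, -3.9]
grip_width: 0.101
```

Emit:
{"fn": "step_arm", "kwargs": {
  "plan": "0.05 0 0 0 5; 0.1 0 0 0 5; 0.1 0 0 0 5"
}}

```text
time_s: 36.55
eef_pos: [572.2, -26.4, 52.7]
ee_rot: [0.0, 0.702, 0.712, 0.0]
force: [0.5, -0.5, -2.7]
grip_width: 0.1
```

Emit:
{"fn": "step_arm", "kwargs": {
  "plan": "0.05 0 0 0 5; 0.1 0 0 0 5; 0.15 0 0 0 5; 0.15 0 0 0 5"
}}

```text
time_s: 36.95
eef_pos: [572.2, -24.9, 52.6]
ee_rot: [-0.0, 0.702, 0.712, -0.0]
force: [0.9, -1.4, -2.8]
grip_width: 0.103
```

Emit:
{"fn": "step_arm", "kwargs": {
  "plan": "0.05 0 0 0 5; 0.1 0 0 0 5; 0.1 0 0 0 5"
}}

```text
time_s: 37.25
eef_pos: [572.2, -23.9, 52.7]
ee_rot: [0.0, 0.702, 0.712, 0.0]
force: [-0.3, 0.1, -2.1]
grip_width: 0.101
```

Emit:
{"fn": "step_arm", "kwargs": {
  "plan": "0.05 0 0 0 5; 0.1 0 0 0 5; 0.1 0 0 0 5"
}}

```text
time_s: 37.55
eef_pos: [572.2, -22.9, 52.6]
ee_rot: [-0.0, 0.702, 0.712, 0.0]
force: [0.5, -1.1, -1.8]
grip_width: 0.102
```

Emit:
{"fn": "step_arm", "kwargs": {
  "plan": "0.05 0 0 0 5; 0.1 0 0 0 5; 0.15 0 0 0 5; 0.15 0 0 0 5"
}}

```text
time_s: 37.95
eef_pos: [572.1, -21.4, 52.6]
ee_rot: [-0.0, 0.702, 0.712, 0.0]
force: [-0.1, -0.9, -0.0]
grip_width: 0.104
```

Emit:
{"fn": "step_arm", "kwargs": {
  "plan": "0.05 0 0 0 5; 0.1 0 0 0 5; 0.1 0 0 0 5"
}}

```text
time_s: 38.25
eef_pos: [572.1, -20.4, 52.7]
ee_rot: [0.0, 0.702, 0.712, 0.0]
force: [0.2, -1.4, -1.2]
grip_width: 0.1
```

Emit:
{"fn": "step_arm", "kwargs": {
  "plan": "0.05 0 0 0 5; 0.1 0 0 0 5; 0.1 0 0 0 5"
}}

```text
time_s: 38.55
eef_pos: [572.1, -19.4, 52.7]
ee_rot: [0.0, 0.702, 0.712, 0.0]
force: [-0.9, -0.8, -1.8]
grip_width: 0.103
```

Run:
```python
from h import *
np.set_printoptions(precision=1,suppress=True)
rel([])
im,d,W=snap('scene','s11'); P=W.reshape(-1,3); C=im.reshape(-1,3).astype(int)
k=(abs(P[:,0]-572)<18)&(P[:,1]>35)&(P[:,1]<80)&(P[:,2]>80)&(P[:,2]<102); print(np.c_[P[k],C[k]].round(0).astype(int).tolist())
u,v=proj('scene',[[573,10,90]])[0].astype(int); c=im[v-35:v+30,u-40:u+40]; cv2.imwrite('pics/m.png',cv2.resize(c,None,fx=8,fy=8,interpolation=2)[:,:,::-1])
```

```text
pos [572.1 -19.4  52.6] tool y at 0.78 tool z [ 0. -0. -1.] f [-0.9 -0.8 -1.8] w 0.103 hold 18.700000000000003 t 38.55
[[561, 39, 100, 171, 144, 109], [560, 38, 94, 183, 152, 104], [570, 35, 98, 190, 158, 112], [565, 40, 96, 187, 157, 111], [571, 42, 97, 175, 151, 120], [579, 35, 98, 177, 149, 114], [572, 39, 92, 156, 132, 97], [576, 45, 99, 166, 144, 116], [582, 36, 97, 165, 135, 99], [580, 39, 96, 155, 122, 77], [576, 41, 92, 146, 119, 80], [570, 42, 87, 157, 130, 98], [584, 37, 94, 153, 123, 82], [586, 41, 98, 156, 118, 65], [577, 41, 88, 151, 114, 61], [583, 37, 88, 135, 104, 66], [578, 38, 84, 147, 110, 50], [582, 37, 82, 124, 94, 52], [582, 40, 84, 148, 109, 50], [587, 38, 83, 127, 94, 48]]
```

View pics/m.png

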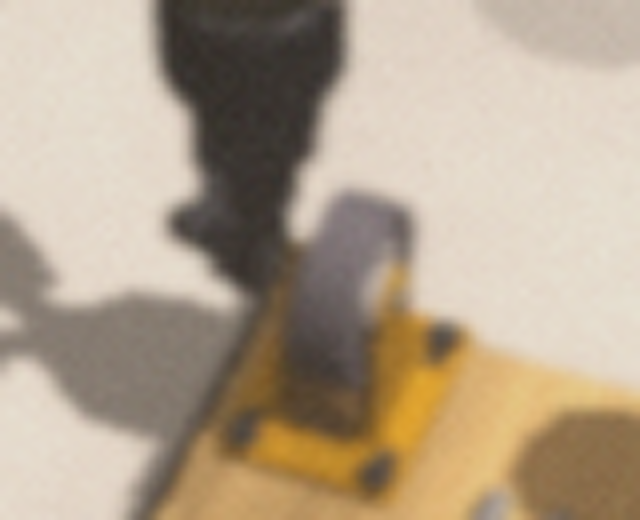

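The fingers are just in front of the outer ear (crop 255,280), and the far ear's hole shows grey at (405,285), so the tip is in or through it. I'll take one more small step, then release.

Emit:
{"fn": "step_arm", "kwargs": {
  "plan": "0.05 0 0 0 5; 0.1 0 0 0 5; 0.1 0 0 0 5"
}}

```text
time_s: 38.9
eef_pos: [572.1, -18.4, 52.7]
ee_rot: [-0.0, 0.702, 0.712, 0.0]
force: [0.1, -1.2, -0.4]
grip_width: 0.099
```

Emit:
{"fn": "step_arm", "kwargs": {
  "plan": "0 0 0 0 14; 0 0 0 0 20; 0 0 0 0 30; 0 0 0 0 45; -0.1 0 0 0 60; -0.1 0 0 0 60; -0.1 0 0 0 60"
}}

```text
time_s: 39.6
eef_pos: [572.1, -19.5, 52.6]
ee_rot: [0.0, 0.702, 0.712, 0.0]
force: [-0.1, 0.3, 0.7]
grip_width: 0.597
```

Emit:
{"fn": "step_arm", "kwargs": {
  "plan": "-0.2 0 -3 0 60; -0.2 0 -6 0 60; -2 0 -6 0 30; -5 0 -6 0 0; -6 0 -6 0 0; -6 0 -6 0 0; -6 0 -6 0 0"
}}

```text
time_s: 40.3
eef_pos: [572.8, -78.8, 112.5]
ee_rot: [-0.0, 0.702, 0.712, 0.0]
force: [-0.5, 0.0, -1.0]
grip_width: 0.002
```

Run:
```python
from h import *
rel([(572.1,-70,52.6,0.8),(572.1,-70,64,0.8)])
for n in('scene','top'):
    im,d,W=snap(n,n+'12')
    P=W.reshape(-1,3); C=im.reshape(-1,3).astype(int)
    k=(abs(P[:,0]-572)<16)&(P[:,1]>-70)&(P[:,1]<5)&(P[:,2]>74)&(P[:,2]<105)
    o=np.argsort(P[k][:,1]); print(n,np.c_[P[k],C[k]][o].round(0).astype(int).tolist()[:22])
```

```text
pos [572.82 -78.78 112.46] tool y at 0.78 tool z [-4.e-04  5.e-04 -1.e+00] f [-0.5  0.  -1. ] w 0.002 hold 18.700000000000003 t 40.3
[ 0.875 -0.058  5.987] -0.02
[ 0.876 -0.058  4.847] -0.02
scene [[578, -40, 90, 174, 163, 154], [571, -39, 97, 188, 175, 168], [576, -37, 98, 163, 156, 150], [578, -36, 87, 133, 125, 116], [569, -36, 102, 202, 192, 180], [578, -36, 96, 155, 149, 142], [579, -36, 92, 139, 131, 125], [580, -36, 83, 169, 158, 144], [563, -36, 95, 202, 192, 181], [571, -36, 99, 167, 160, 154], [576, -33, 100, 151, 144, 138], [569, -33, 98, 166, 159, 150], [578, -33, 93, 123, 115, 110], [579, -32, 99, 138, 130, 125], [564, -32, 93, 188, 180, 167], [573, -32, 87, 121, 112, 108], [582, -31, 92, 120, 115, 105], [583, -31, 88, 167, 159, 143], [569, -30, 89, 129, 122, 116], [577, -30, 88, 130, 123, 113], [577, -29, 103, 144, 137, 131], [569, -29, 95, 159, 149, 142]]
top [[562, -35, 86, 77, 73, 68], [578, -35, 91, 79, 76, 74], [580, -35, 94, 70, 68, 66], [567, -35, 94, 99, 96, 93], [569, -35, 94, 100, 97, 94], [564, -35, 95, 89, 87, 83], [574, -35, 96, 89, 85, 83], [572, -35, 96, 98, 94, 92], [562, -32, 85, 75, 71, 65], [580, -32, 91, 70, 68, 66], [564, -32, 93, 89, 86, 82], [577, -32, 95, 78, 76, 74], [572, -32, 95, 100, 97, 94], [566, -32, 97, 100, 97, 93], [574, -32, 98, 89, 86, 84], [568, -32, 102, 102, 99, 96], [562, -29, 88, 85, 77, 66], [564, -29, 92, 86, 80, 72], [580, -29, 93, 66, 63, 59], [577, -29, 93, 71, 68, 65], [575, -29, 95, 81, 79, 76], [569, -29, 96, 96, 93, 90]]
```

The head's outer face is at about y = -37, so the axle stayed put on release. Now lowering the shut fingers behind the head and pushing it in.

Emit:
{"fn": "step_arm", "kwargs": {
  "plan": "0.8 -0.1 3 0 0; 0.8 -0.1 5 0 0; 0.8 -0.1 5.7 0 0; 1.2 -0.1 5.7 0 0; 1.8 -0.1 5.7 0 0; 2.4 -0.1 5.7 0 0; 2.4 -0.1 5.7 0 0; 2.4 -0.1 5.7 0 0"
}}

```text
time_s: 41.2
eef_pos: [571.8, -55.4, 56.2]
ee_rot: [0.0, 0.702, 0.712, 0.0]
force: [0.6, 0.3, -0.9]
grip_width: -0.004
```

Emit:
{"fn": "step_arm", "kwargs": {
  "plan": "0.1 0 0 0 0; 0.2 0 0 0 0; 0.3 0 0 0 0; 0.3 0 0 0 0"
}}

```text
time_s: 41.6
eef_pos: [571.6, -52.5, 55.6]
ee_rot: [0.0, 0.702, 0.712, -0.0]
force: [1.2, 0.2, 0.7]
grip_width: -0.0
```

Emit:
{"fn": "step_arm", "kwargs": {
  "plan": "0.1 0 0 0 0; 0.2 0 0 0 0; 0.3 0 0 0 0; 0.3 0 0 0 0"
}}

```text
time_s: 42.0
eef_pos: [571.5, -49.3, 55.6]
ee_rot: [-0.0, 0.702, 0.712, 0.0]
force: [0.1, -0.2, 0.3]
grip_width: -0.001
```

Emit:
{"fn": "step_arm", "kwargs": {
  "plan": "0.1 0 0 0 0; 0.2 0 0 0 0; 0.3 0 0 0 0; 0.3 0 0 0 0"
}}

```text
time_s: 42.4
eef_pos: [571.5, -46.4, 55.7]
ee_rot: [0.0, 0.702, 0.712, 0.0]
force: [-0.3, -0.2, 0.5]
grip_width: -0.003
```

Emit:
{"fn": "step_arm", "kwargs": {
  "plan": "0.1 0 0 0 0; 0.2 0 0 0 0; 0.2 0 0 0 0"
}}

```text
time_s: 42.7
eef_pos: [571.5, -44.4, 55.7]
ee_rot: [0.0, 0.702, 0.712, 0.0]
force: [-0.5, -0.7, 1.2]
grip_width: -0.001
```

Emit:
{"fn": "step_arm", "kwargs": {
  "plan": "0.1 0 0 0 0; 0.2 0 0 0 0; 0.2 0 0 0 0"
}}

```text
time_s: 43.0
eef_pos: [571.4, -42.3, 55.7]
ee_rot: [-0.0, 0.702, 0.712, 0.0]
force: [0.0, -0.7, 0.4]
grip_width: 0.002
```

Emit:
{"fn": "step_arm", "kwargs": {
  "plan": "0.1 0 0 0 0; 0.2 0 0 0 0; 0.3 0 0 0 0; 0.4 0 0 0 0; 0.4 0 0 0 0"
}}

```text
time_s: 43.5
eef_pos: [571.4, -38.3, 55.6]
ee_rot: [-0.0, 0.702, 0.712, 0.0]
force: [0.7, -0.3, 0.3]
grip_width: 0.001
```

```bash
cat > chk.py <<'E'
from h import *
import sys
rel([])
for n in('scene','top'):
    im,d,W=snap(n,n+sys.argv[1]); P=W.reshape(-1,3); C=im.reshape(-1,3).astype(int)
    for nm,y0,y1 in(('head',-45,-2),('tip',41,90)):
        k=(abs(P[:,0]-572)<12)&(P[:,1]>y0)&(P[:,1]<y1)&(P[:,2]>78)&(P[:,2]<101)&(C[:,0]-C[:,2]<35)&(C[:,0]>(85 if n=='scene' else 60)); q=P[k]
        if len(q): print(n,nm,len(q),np.percentile(q[:,1],[0,10,50,90,100]).round(1),q.mean(0).round(1))
E
python3 chk.py 13
```

```text
pos [571.37 -38.3   55.65] tool y at 0.78 tool z [ 0.e+00  1.e-04 -1.e+00] f [ 0.7 -0.3  0.3] w 0.001 hold 18.700000000000003 t 43.5
scene head 44 [-44.9 -34.8 -23.1 -12.1  -2.5] [574.5 -23.3  92.4]
scene tip 10 [43.1 44.5 49.4 54.9 55.1] [571.3  49.6  93.7]
top tip 9 [48.8 50.8 51.5 54.2 54.2] [571.1  52.3  91.2]
```

The tip is at y≈55 and moving through as predicted. Home should be at TCP y ≈ -24.

Emit:
{"fn": "step_arm", "kwargs": {
  "plan": "0.1 0 0 0 0; 0.2 0 0 0 0; 0.3 0 0 0 0; 0.4 0 0 0 0; 0.4 0 0 0 0"
}}

```text
time_s: 44.1
eef_pos: [571.3, -34.3, 55.6]
ee_rot: [-0.0, 0.702, 0.712, 0.0]
force: [0.6, -0.7, -0.1]
grip_width: 0.003
```

Emit:
{"fn": "step_arm", "kwargs": {
  "plan": "0.1 0 0 0 0; 0.2 0 0 0 0; 0.3 0 0 0 0; 0.4 0 0 0 0; 0.4 0 0 0 0"
}}

```text
time_s: 44.6
eef_pos: [571.2, -30.3, 55.6]
ee_rot: [-0.0, 0.702, 0.712, 0.0]
force: [-0.2, 0.1, 0.1]
grip_width: 0.003
```

Emit:
{"fn": "step_arm", "kwargs": {
  "plan": "0.1 0 0 0 0; 0.2 0 0 0 0; 0.2 0 0 0 0"
}}

```text
time_s: 44.9
eef_pos: [571.2, -28.3, 55.6]
ee_rot: [-0.0, 0.702, 0.712, 0.0]
force: [-0.3, 0.5, 1.1]
grip_width: -0.001
```

Emit:
{"fn": "step_arm", "kwargs": {
  "plan": "0.1 0 0 0 0; 0.1 0 0 0 0"
}}

```text
time_s: 45.1
eef_pos: [571.2, -27.4, 55.6]
ee_rot: [-0.0, 0.702, 0.712, 0.0]
force: [0.0, 0.3, -0.4]
grip_width: -0.002
```

Emit:
{"fn": "step_arm", "kwargs": {
  "plan": "0.05 0 0 0 0; 0.1 0 0 0 0; 0.1 0 0 0 0"
}}

```text
time_s: 45.4
eef_pos: [571.2, -26.4, 55.7]
ee_rot: [-0.0, 0.702, 0.712, 0.0]
force: [-0.6, -0.4, -0.3]
grip_width: 0.001
```

Emit:
{"fn": "step_arm", "kwargs": {
  "plan": "0.05 0 0 0 0; 0.1 0 0 0 0; 0.1 0 0 0 0"
}}

```text
time_s: 45.7
eef_pos: [571.2, -25.4, 55.7]
ee_rot: [-0.0, 0.702, 0.712, 0.0]
force: [0.2, -0.9, 1.4]
grip_width: -0.006
```

Emit:
{"fn": "step_arm", "kwargs": {
  "plan": "0.05 0 0 0 0; 0.1 0 0 0 0; 0.1 0 0 0 0"
}}

```text
time_s: 46.0
eef_pos: [571.2, -24.4, 55.6]
ee_rot: [-0.0, 0.702, 0.712, 0.0]
force: [0.5, -1.1, 0.5]
grip_width: 0.001
```

Emit:
{"fn": "step_arm", "kwargs": {
  "plan": "0.05 0 0 0 0; 0.1 0 0 0 0; 0.1 0 0 0 0"
}}

```text
time_s: 46.3
eef_pos: [571.2, -23.7, 55.6]
ee_rot: [0.0, 0.702, 0.712, -0.0]
force: [-0.0, -3.5, 0.1]
grip_width: 0.0
```

Emit:
{"fn": "step_arm", "kwargs": {
  "plan": "0.05 0 0 0 0; 0.05 0 0 0 0"
}}

```text
time_s: 46.5
eef_pos: [571.2, -23.6, 55.7]
ee_rot: [0.0, 0.702, 0.712, -0.0]
force: [-1.1, -4.8, -1.0]
grip_width: -0.001
```

Emit:
{"fn": "step_arm", "kwargs": {
  "plan": "0.05 0 0 0 0; 0.08 0 0 0 0; 0.08 0 0 0 0; 0.08 0 0 0 0"
}}

```text
time_s: 46.9
eef_pos: [571.2, -23.6, 55.7]
ee_rot: [0.001, 0.702, 0.712, -0.001]
force: [-0.9, -9.7, -0.2]
grip_width: 0.0
```

```bash
python3 chk.py 14
```

```text
pos [571.2 -23.6  55.7] tool y at 0.77 tool z [ 1.0e-04 -2.2e-03 -1.0e+00] f [-0.9 -9.7 -0.2] w 0.0 hold 18.700000000000003 t 46.9
scene head 22 [-30.7 -27.9 -10.5  -3.6  -2.6] [575.6 -13.7  93.6]
scene tip 25 [42.9 45.6 57.1 67.7 69.6] [571.   57.5  91.8]
top tip 2 [69.9 70.  70.1 70.2 70.3] [570.4  70.1  93.3]
```

The push has stalled at 10 N and the tip is at 70 mm as predicted, so the head is home. Backing off.

Emit:
{"fn": "step_arm", "kwargs": {
  "plan": "-0.5 0 0 0 0; -1.5 0 0 0 0; -4 0 0 0 0; -7 0 0 0 0; -8 0 -4 0 0; -8 0 -9 0 0; -8 0 -12 0 0; -8 0 -12 0 0; -8 0 -12 0 0; -8 0 -12 0 0"
}}

```text
time_s: 48.0
eef_pos: [571.6, -102.1, 174.1]
ee_rot: [-0.001, 0.702, 0.712, -0.0]
force: [-0.0, -0.5, 0.5]
grip_width: -0.001
```

```bash
python3 chk.py 15
python3 - <<'E'
from h import *
for n in('scene','top'):
    W=cloud(n,np.load(f'pics/{n}15.npz')['d']); P=W.reshape(-1,3)
    for nm,c in(('new',19),('castor',219)):
        w=P[(abs(P[:,0]-573)<50)&(abs(P[:,1]-c)<17)&(P[:,2]>108)&(P[:,2]<140)]; print(n,nm,len(w),w.mean(0).round(1),w.min(0).round(1),w.max(0).round(1))
E
```

```text
pos [ 571.57 -102.05  174.06] tool y at 0.77 tool z [-0.0026  0.0012 -1.    ] f [-0.  -0.5  0.5] w -0.001 hold 18.700000000000003 t 48.0
scene head 13 [-14.7 -13.8 -11.   -3.3  -2.2] [575.  -10.   93.5]
scene tip 26 [42.4 45.5 57.  67.2 68.9] [571.5  57.   92.4]
top head 14 [-10.5 -10.5  -7.8  -5.1  -5.1] [568.1  -8.   95.2]
top tip 31 [43.  46.  61.9 69.9 70.4] [570.5  58.9  92.7]
scene new 149 [581.   21.5 121.4] [537.7   6.8 108.1] [609.8  35.2 133.2]
scene castor 158 [580.1 218.3 121.9] [540.2 202.9 108.1] [606.5 233.2 135.1]
top new 248 [569.7  22.5 121.6] [538.   10.6 108.3] [605.   34.7 131.7]
top castor 280 [568.6 218.9 122. ] [535.1 205.3 108.4] [604.3 233.9 132.5]
```

```bash
python3 -c "
from h import *
print(workorder.finish_job())"
```

```text
the job is handed in; nothing more can be done
None
```

I stood the wheel on the packing, let go of it, and threaded the axle through ear, hub and ear until its head was home. I then backed the arm clear and handed the job in at about 48 s of the 72 s. No verdict was reported.

**Wheel:** The first grasp missed, because the fingertips sit about 26 mm behind the reported TCP. I found that with a gentle touch on the bench and corrected for it. That touch went further than I meant and reached about 80 N at the wrist, against the 120 N limit.

**Axle:** It met about 7 N going into the hub and stayed under 3 N elsewhere until the end. The final push with shut fingers stalled at about 10 N, at the expected home position.

**Last checks:**
- **Head and tip:** Both cameras put the tip at y ≈ 70 mm, as predicted for the head being home. The head's outer face read -10.5 mm in one camera and -14.7 mm in the other, against about -13 mm expected.
- **Wheel position:** It sits about 2–3 mm toward the inner ear, within the 6 mm allowed.
- **Not measured:** I did not check afterwards that the other things on the bench had stayed put. Apart from the bench touch I saw no unexpected contact force. In x, the two cameras disagreed by about 4 mm on the fork, so I relied on the axle entering almost without resistance.

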